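# Load and clamp the specimen drying rack

### The arm

A 6-joint arm with a two-finger parallel gripper is mounted at the origin on the work surface. World frame = base frame: x ahead of the robot, y to its left, z up, the work surface at z = 0. Lengths are in mm, angles in rad, forces in N, time in s.
With the tool pointing down it reaches from about 275 to 775 mm from the base axis. Payload 14.6 kg.
Tool frame: the origin (TCP) lies at the very end of the fingers, on their centre line; the grasp point (between the pads) lies 19 mm behind it; z points along the fingers, y is the line along which they close (so a half turn about z gives the same grasp; the last joint's range is limited). The gripper opens to 85 mm and grips with 20 to 120 N. Pads are 22 mm wide; open, the fingers measure 114 mm over their backs; the gripper's body (76 mm by 85 mm) begins 54 mm behind the grasp point. The pads swing forward as they close: fully open they stand 13 mm farther back than shut.
Start: joints at [-1.496, 0.263, -0.048, 1.259, 0, 1.415], TCP at [119.579, -511.204, 231.278] pointing down, gripper open.
Joint ranges: [-2.65, 2.65], [-0.89, 1.7], [-1.18, 1.37], [-2.13, 2.11], [-1.35, 1.29], [-3.14, 3.14]. Speed limits (rad/s): [1.89, 1.89, 2.57, 2.79, 3.14, 3.14].

### API

Orientations are given as [roll, pitch, yaw] about the fixed x, y, z axes, in that order (R = Rz(yaw) Ry(pitch) Rx(roll)).
In Python, from workcell import sense, capture, camera_params, hand_in gives the robot as it stands. The module is installed in compiled form; this text tells all that it offers.
- The arm moves only by the tool jog_arm, never from a script. Its argument "steps" is a list of rows, each a list of 7 numbers: the shift along the tool's x, y, z in m, then the turn, a rotation vector about the tool's x, y, z in rad, then the finger opening in m, from 0 to 0.0854. In form: [[dx, dy, dz, wx, wy, wz, hand], ...]. A call has exactly 10 rows; each row is the pose to reach, as a shift and turn from the pose commanded when the call began, along the tool's axes at that moment; what a row does not reach only later rows make up. A row lasts 1/10 s, in which the tool goes at most 50 mm and 8.59 degrees, less where a joint would pass 70% of its speed; a pose out of reach is approached as far as the arm can. A call with a gripper value outside its range is refused whole. The fingers move at their own pace and stop on an object; the grip force is fixed at half the most. Time passes only in rows, so rows that repeat a pose let the fingers close, or fill a call up. It gives the time, the measured TCP pose, the force, the opening and the grip force at its end, in the units of the state.
- sense(): the state, without advancing time (a new reading comes with each control period).
- capture(name): name is "scene" or "top" or "wrist"; returns the picture (420x560x3 uint8, blue, green, red); there is no depth.
- camera_params(name): a dict with "camera_matrix" (3x3 intrinsics, pixels), "extrinsics" (4x4, takes a point from world to camera coordinates). Camera axes: x right, y up, looking along -z (the intrinsics and any distortion apply to the point x, -y, -z); pixel columns grow to the right and rows downward; lengths in mm; the calibration is good to about 2 mm. The wrist camera is an equidistant fisheye: a pixel r from the principal point sees the ray r / f radians off the axis. A picture is of the moment at which its call begins: read the wrist's pose just before it. camera_params takes no time and is no camera call; for the wrist camera it gives the pose at the moment of the call.
- hand_in(): hands the job in; it is judged then, once.
The state is a dict: "time_s": time; "q": joint angles; "qvel": joint speeds; "joint_torque": joint torques, N m; "ee_pos": TCP position; "ee_rot": TCP orientation; "wrist_force": force on the tool from outside, world axes, zero at the start; "wrist_torque": the same for the moment, N m; "gripper_width": finger opening in mm; "grip_force": force on a finger pad.
Only numpy, scipy, OpenCV 4.12 (cv2) and the standard library are available. Lean on these libraries where they do the work, as an engineer would, in place of code of your own. Each camera call takes 0.05 s, during which the arm holds its last target. There are 200 camera calls.

### The job

Get the specimen boards into the drying rack: first put any carton standing on the rack's base, in front of its clamp bar, into the grey tray, then flip the cam lever over to open the bar. Take all the boards from the slotted block and lean them side by side, long way up, with their feet on the rack between bar and sloped back and their tops resting against the back; then flip the lever back until it snaps over and the bar clamps their feet. Cartons must end up in the tray, and the jars, mug and other things on the table are to be left alone.

Things in the scene. Friction and masses are not known exactly. Their poses are not given: they have to be found in the camera images.
- rack: Wooden drying rack, fixed; place and yaw vary. Origin at table height under the foot line of its sloped back, mid-length; x points out of the back's front face, y along the rack, z up. Base plate top at z=12 mm, x -90 to +75 mm, y -200 to +200 mm. Boards go on it side by side: four fit between y=-100 and +195 mm, e.g. centred at y=-65, 10, 85, 160 mm.
- back_top (a point): Middle of the top edge of the sloped back's front face (rack x=-28, y=47, z=98 mm). The face starts at rack x=0, z=12 mm, and rises 90 mm along the slope, leaning 18 degrees from upright towards the rack's -x. It spans rack y=-100 to +195 mm; panel 10 mm thick.
- clamp_bar (a joint): Slide of the aluminium clamp bar along the rack's +x, m, driven by the lever: 0 clamped, 0.025 open. The bar runs along rack y from -102 to +197 mm, 18 mm thick in x, top at z=31 mm. Its face towards the sloped back is at rack x=14 mm clamped, 39 mm open; its front then at x=57 mm. When clamped, a leaning board's foot has 2 to 3 mm of play.
- cam_lever (a joint): Over-center cam lever of the rack, rad, 0 to 2.2. 0 = clamped: it leans 63 degrees from upright towards the rack's -x; 1.1 = upright (dead center); 2.2 = open: leans 63 degrees towards the rack's +x. A spring resists with about 0.3 N m at most (4 N at the grip) before center; past center it snaps it to the far stop in a fraction of a second and holds it there.
- lever_grip (a point): Grip point on the lever's centre line, 85 mm from its hinge, in the black grip: a bar 18 mm wide between flat sides (along the rack's y), 24 mm deep, from 52 to 108 mm from the hinge. Can be pinched from above across the rack's y direction, when it pivots between the pads as it is swung.
- lever_hinge (a point): Hinge of the lever, at rack x=0, y=-165 mm, z=62 mm; the hinge line runs along the rack's y. Two aluminium cheeks, 46 mm over all in y, 36 mm in x, carry it and reach up to z=74 mm.
- holder: Dark wooden slotted block, fixed, place and yaw vary: 220 x 82 mm, top at z=48 mm. Four slots across it (along its y), centred at x=-75, -25, +25, +75 mm, 16 mm wide in x, floor at z=12 mm. Origin: centre of the underside; z up.
- tray: Fixed open grey plastic tray, 200 x 124 mm outside, 35 mm high, walls and floor 5 mm; at the left or right end of the work area, opposite a flat clipboard that is not part of the job. Origin: centre of the underside; x along its length; z up.
- board0: Plywood specimen board, 12 x 60 x 150 mm (its x, y, z), 0.1 kg, with a paper sheet on both faces; starts upright (within a few degrees) in a slot of the block, 36 mm of it below the block's top. Origin: centre of its foot; z to its top. May be absent.
- board0_top (a point): Centre of the top edge of board0, 150 mm above its origin along its z.
- board1: Plywood specimen board, 12 x 60 x 150 mm (its x, y, z), 0.1 kg, with a paper sheet on both faces; starts upright (within a few degrees) in a slot of the block, 36 mm of it below the block's top. Origin: centre of its foot; z to its top. May be absent.
- board1_top (a point): Centre of the top edge of board1, 150 mm above its origin along its z.
- board2: Plywood specimen board, 12 x 60 x 150 mm (its x, y, z), 0.1 kg, with a paper sheet on both faces; starts upright (within a few degrees) in a slot of the block, 36 mm of it below the block's top. Origin: centre of its foot; z to its top. May be absent.
- board2_top (a point): Centre of the top edge of board2, 150 mm above its origin along its z.
- board3: Plywood specimen board, 12 x 60 x 150 mm (its x, y, z), 0.1 kg, with a paper sheet on both faces; starts upright (within a few degrees) in a slot of the block, 36 mm of it below the block's top. Origin: centre of its foot; z to its top. May be absent.
- board3_top (a point): Centre of the top edge of board3, 150 mm above its origin along its z.
- carton0: Small cardboard carton, 28 x 90 x 60 mm (its x, y, z), 0.08 kg, at first standing on the rack's base in front of the clamp bar. May be absent. Origin: centre of its underside; z to its top.
- carton1: Small cardboard carton, 28 x 90 x 60 mm (its x, y, z), 0.08 kg, at first standing on the rack's base in front of the clamp bar. May be absent. Origin: centre of its underside; z to its top.
- jar_a: Clear jar with white cap, 66 mm diameter, 75 mm tall, standing on the table; not part of the job. Origin: centre of its underside.
- jar_b: Amber jar, 60 mm diameter, 85 mm tall, standing on the table; not part of the job. Origin: centre of its underside.
- mug: White mug, 80 mm diameter, 90 mm tall, standing on the table; not part of the job. Origin: centre of its underside.
- dish: Low white dish, 90 mm diameter, 18 mm high, standing on the table; not part of the job. Origin: centre of its underside.
- brush: Hand brush lying on the table between robot and rack; not part of the job. Origin: under its middle.
Things that resemble listed ones, but are neither listed nor needed, are in the scene too. What is shaped like the board2 but black is not meant. What is shaped like the board1 but black is not meant.

How it is judged:
By the outcome, as a careful person would: the job done as asked, in the order asked, and still so for the second after the job is handed in, with the robot touching nothing.
Of board0, board1, board2, board3 only 3 to 4 are there at a start; the rules pass over those that are not, and their reading is None.
Of carton0, carton1 only 1 to 2 are there at a start; the rules pass over those that are not, and their reading is None.
At some moment in a run one of carton0, carton1 may be knocked a few centimetres aside while the robot is not near it.
It also fails if it takes over 210 s, if anything falls off the work surface, if the arm or the gripper's body presses on something with over 40 N, if the wrist force passes 120 N, or if a joint passes its speed limit or range.

## Working session

There is one attempt and no reset: what is moved stays moved. The work goes in short steps, Python scripts to look and compute and a tool call to move; the robot and the scene stay as the last step left them, time stands still between calls to the robot, and variables do not carry over. Pictures are saved under pics/ and viewed, at most 14 in all, crops included, and the job is handed in when it is done.

Besides the shell and the picture viewer there is one more tool, called after "Call:" as name([rows], argument=value, ...), one row to a line, values as JSON. jog_arm: Moves the arm, as the interface text tells. Its arguments: {"type":"object","properties":{"steps":{"type":"array","items":{"type":"array","items":{"type":"number"}}}},"required":["steps"]}

```bash
mkdir -p pics; python3 - <<'E'
from workcell import *
import cv2
for n in("scene","top"):
    p=camera_params(n); cv2.imwrite(f"pics/{n}0.png",capture(n)); print(n,p)
s=sense();print(s['ee_pos'],s['ee_rot'],s['time_s'])
E
```

```text
scene {'camera_matrix': array([[460.38209063,   0.        , 275.70575828],
       [  0.        , 460.38209063, 208.23815916],
       [  0.        ,   0.        ,   1.        ]]), 'extrinsics': array([[ 5.90679971e-01,  8.06845303e-01,  9.89085491e-03,
        -3.28652250e+02],
       [-6.40884045e-01,  4.61663876e-01,  6.13297731e-01,
         3.02621252e+02],
       [ 4.90270143e-01, -3.68601577e-01,  7.89789886e-01,
        -1.51803711e+03],
       [ 0.00000000e+00,  0.00000000e+00,  0.00000000e+00,
         1.00000000e+00]])}
top {'camera_matrix': array([[420.54446597,   0.        , 281.08737723],
       [  0.        , 420.54446597, 206.28160099],
       [  0.        ,   0.        ,   1.        ]]), 'extrinsics': array([[ 1.46569953e-02, -9.99721641e-01, -1.84882056e-02,
         7.96638333e+00],
       [ 9.96717149e-01,  1.31355157e-02,  7.98898131e-02,
        -5.57763088e+02],
       [-7.96247230e-02, -1.95984562e-02,  9.96632231e-01,
        -1.27991534e+03],
       [ 0.00000000e+00,  0.00000000e+00,  0.00000000e+00,
         1.00000000e+00]])}
[ 119.55878646 -510.97159377  230.87595947] [-3.14068027e+00 -1.66452661e-04  2.29778615e-01] 0.1
```

View pics/scene0.png

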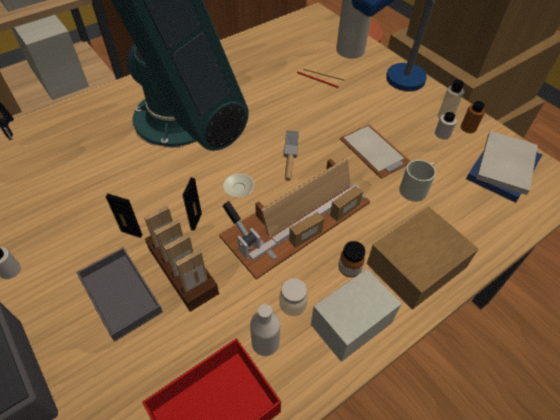

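View pics/top0.png

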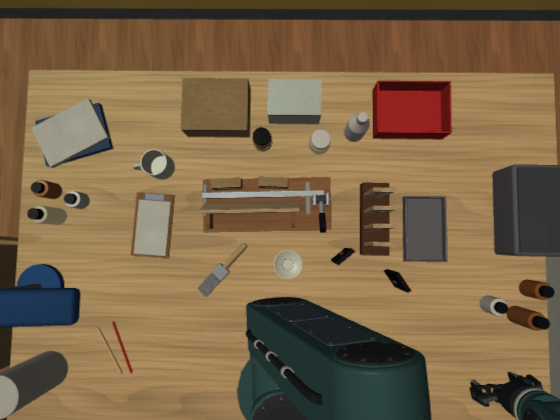

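The scene view shows the rack at about (295,220), four boards in the block at (180,265), and the grey tray at (120,290). Two cartons stand in front of the bar, and two black decoys are on the table. The top view agrees: rack (267,205), block (375,218), tray (425,228), and the lever at the right end, leaning towards the robot.

```bash
cat > h.py <<'E'
import numpy as np,cv2
from workcell import *
from scipy.spatial.transform import Rotation as Ro
def ray(n,uv):
    p=camera_params(n);K=p['camera_matrix'];E=p['extrinsics'];R=E[:3,:3];t=E[:3,3]
    u=(uv[0]-K[0,2])/K[0,0];v=(uv[1]-K[1,2])/K[1,1]
    if n=="wrist":
        r=np.hypot(u,v);d=np.array([np.sin(r)*u/r,-np.sin(r)*v/r,-np.cos(r)])
    else: d=np.array([u,-v,-1.])
    return -R.T@t,R.T@d
def hit(n,uv,z):
    o,d=ray(n,uv);return o+d*(z-o[2])/d[2]
def proj(n,P,prm=None):
    p=prm or camera_params(n);K=p['camera_matrix'];E=p['extrinsics'];c=E[:3,:3]@np.array(P,float)+E[:3,3]
    x,y,z=c[0],-c[1],-c[2]
    if n=="wrist":
        rr=np.hypot(x,y);th=np.arctan2(rr,z);x,y,z=th*x/rr,th*y/rr,1
    return np.array([K[0,0]*x/z+K[0,2],K[1,1]*y/z+K[1,2]])
E
python3 - <<'E'
from h import *
im=cv2.imread("pics/top0.png")
c=im[165:270,190:350];cv2.imwrite("pics/a.png",cv2.resize(c,None,fx=5,fy=5,interpolation=cv2.INTER_CUBIC))
c=im[170:270,340:460];cv2.imwrite("pics/b.png",cv2.resize(c,None,fx=5,fy=5,interpolation=cv2.INTER_CUBIC))
E
```

```text
(no output)
```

View pics/a.png

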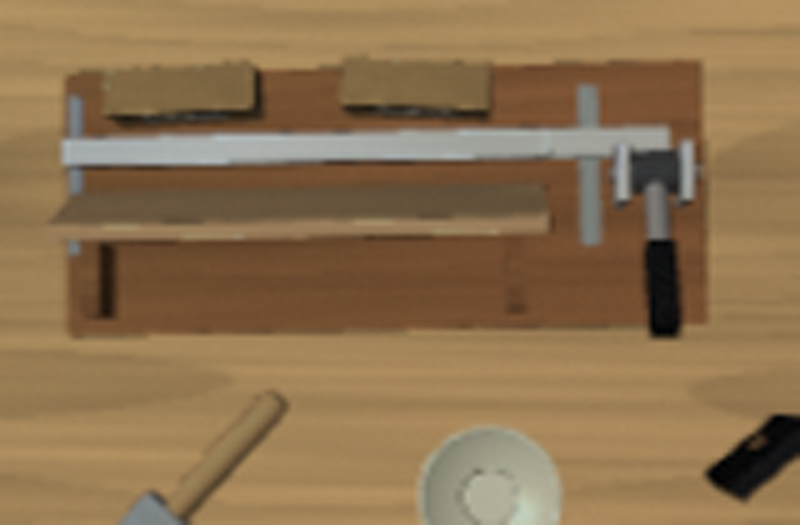

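View pics/b.png

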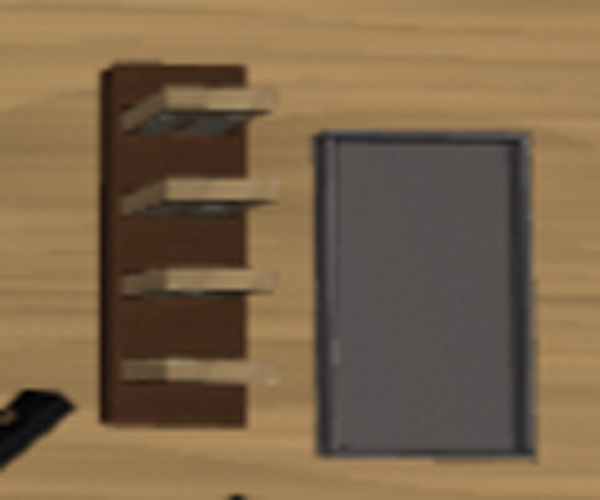

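The crops show the rack plate corners, the cartons at (180,90) and (415,85), the lever to the right, and the four board tops above the block with the tray beside it. Next I compute poses.

```bash
python3 - <<'E'
from h import *
np.set_printoptions(precision=1,suppress=True)
f=lambda p,ox,oy:((p[0]+.5)/5-.5+ox,(p[1]+.5)/5-.5+oy)
A=lambda p,z:hit("top",f(p,190,165),z)[:2]
B=lambda p,z:hit("top",f(p,340,170),z)[:2]
rc=[A(p,12) for p in((68,75),(700,62),(707,322),(72,335))]
print("rack",*rc, np.hypot(*(rc[0]-rc[1])),np.hypot(*(rc[1]-rc[2])))
d=rc[0]-rc[1]+rc[3]-rc[2];yaw=np.arctan2(-d[0],d[1]);c=sum(rc)/4
X=np.array([np.cos(yaw),np.sin(yaw)]);o=c+7.5*X
print("yaw",yaw,"origin",o)
Y=np.array([-X[1],X[0]])
W=lambda x,y:o+x*X+y*Y
R=lambda p:np.array([(p-o)@X,(p-o)@Y])
for p in((105,70),(252,65),(342,63),(490,65),(490,108),(344,104),(108,112),(255,107)):print("carton top",A(p,72),R(A(p,72)))
print("bar back",R(A((62,165),31)),R(A((668,152),31)), "backtop", R(A((60,222),98)), R(A((548,212),98)))
print("lever tip",R(A((664,335),110)),"cheeks",R(A((622,147),74)),R(A((688,140),74)))
for p in((113,66),(245,68),(245,425),(110,425)):print("holder",B(p,48))
for p in((165,98),(275,100),(165,190),(277,190),(165,282),(272,280),(163,372),(275,376)):print("board",B(p,162))
for p in((317,132),(530,132),(535,457),(320,457)):print("tray",B(p,35))
E
python3 - <<'E'
import cv2
im=cv2.imread("pics/scene0.png")
cv2.imwrite("pics/c.png",cv2.resize(im[150:320,90:390],None,fx=2.6,fy=2.6,interpolation=cv2.INTER_CUBIC))
E
```

```text
rack [639.5 262.4] [ 652.4 -134.7] [ 489.8 -139.9] [476.1 255.1] 397.30336345007623 162.72294107032914
yaw 0.03365981498013744 origin [571.9  61. ]
carton top [634.2 227.7] [ 67.9 164.5]
carton top [638.3 139.3] [69. 76.]
carton top [640.2  85.3] [69. 22.]
carton top [640.   -3.5] [ 65.9 -66.7]
carton top [614.1  -3.8] [ 40.  -66.2]
carton top [615.4  83.6] [44.2 21.1]
carton top [608.9 225.2] [ 42.4 162.9]
carton top [613.  136.9] [43.6 74.5]
bar back [ 15.4 199.1] [  15.6 -175.1] backtop [-25.2 186.6] [-25.1 -98.8]
lever tip [ -98.2 -163.3] cheeks [  14.6 -144.3] [  18.  -183.6]
holder [ 630.4 -230.2]
holder [ 630.1 -310. ]
holder [ 414.7 -308.8]
holder [ 413.5 -228.3]
board [ 597.1 -239.1]
board [ 596.7 -299.5]
board [ 546.1 -238.9]
board [ 546.9 -300.3]
board [ 495.5 -238.8]
board [ 497.4 -297.2]
board [ 446.3 -237.6]
board [ 445.1 -298.5]
tray [ 593.  -356.7]
tray [ 594.7 -485.9]
tray [ 397.8 -485.7]
tray [ 395.8 -356.8]
```

View pics/c.png

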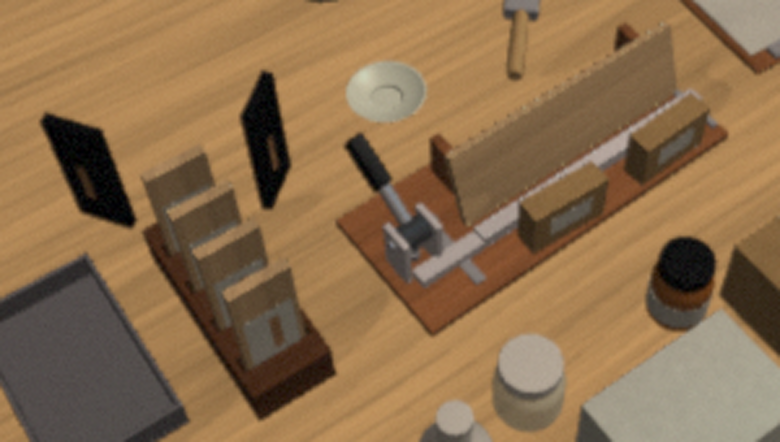

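The scene crop shows the same layout: lever leaning towards the robot, two cartons in front of the bar, four boards upright in the block. The rack is at about (572,61) with yaw 0.034. I'll move above carton 1.

Call:
jog_arm([
  [0.31, -0.21, -0.07, 0, 0, -0.7, 0.085],
  [0.31, -0.21, -0.07, 0, 0, -0.7, 0.085],
  [0.31, -0.21, -0.07, 0, 0, -0.7, 0.085],
  [0.31, -0.21, -0.07, 0, 0, -0.7, 0.085],
  [0.31, -0.21, -0.07, 0, 0, -0.7, 0.085],
  [0.619, -0.421, -0.07, 0, 0, -1.374, 0.085],
  [0.619, -0.421, -0.07, 0, 0, -1.374, 0.085],
  [0.619, -0.421, -0.07, 0, 0, -1.374, 0.085],
  [0.619, -0.421, -0.07, 0, 0, -1.374, 0.085],
  [0.619, -0.421, -0.07, 0, 0, -1.374, 0.085],
])

```text
time_s: 1.1
ee_pos: [456.2, -144.7, 289.2]
ee_rot: [-3.142, 0.0, 1.61]
wrist_force: [0.4, -0.5, 0.6]
gripper_width: 85.0
grip_force: 0.0
```

```bash
cat > g.py <<'E'
import sys
from h import *
np.set_printoptions(precision=4,suppress=True)
def go(pos,tilt=0,yaw=1.604):
    "tilt: fingers tips towards rack +x by tilt deg"
    s=sense();R0=Ro.from_euler('xyz',s['ee_rot'])
    X=np.array([np.cos(yaw-np.pi/2),np.sin(yaw-np.pi/2),0])
    Rt=Ro.from_euler('z',yaw)*Ro.from_euler('x',np.pi)
    # rotate about rack y so that tool z gains +X
    Yv=np.cross([0,0,1],X)
    Rt=Ro.from_rotvec(-np.radians(tilt)*Yv)*Rt
    print("t",s['time_s'],"now",s['ee_pos'],s['ee_rot'],"w",s['gripper_width'],"F",s['wrist_force'])
    print("d(m)",R0.inv().apply(np.array(pos)-s['ee_pos'])/1000,"rv",(R0.inv()*Rt).as_rotvec())
if __name__=="__main__":
    a=[float(x) for x in sys.argv[1:]];go(a[:3],*a[3:])
E
python3 g.py 627 40 300
```

```text
t 1.1 now [ 456.1707 -144.7474  289.2335] [-3.1416  0.0001  1.6098] w 85.00251632638019 F [ 0.38   -0.4902  0.5795]
d(m) [ 0.178   0.1779 -0.0108] rv [-0.      0.0001  0.0058]
```

Call:
jog_arm([
  [0.178, 0.178, 0.04, 0, 0, -0.006, 0.07],
  [0.178, 0.178, 0.04, 0, 0, -0.006, 0.07],
  [0.178, 0.178, 0.04, 0, 0, -0.006, 0.07],
  [0.178, 0.178, 0.04, 0, 0, -0.006, 0.07],
  [0.178, 0.178, 0.04, 0, 0, -0.006, 0.07],
  [0.178, 0.178, 0.09, 0, 0, -0.006, 0.07],
  [0.178, 0.178, 0.09, 0, 0, -0.006, 0.07],
  [0.178, 0.178, 0.09, 0, 0, -0.006, 0.07],
  [0.178, 0.178, 0.09, 0, 0, -0.006, 0.07],
  [0.178, 0.178, 0.09, 0, 0, -0.006, 0.07],
])

```text
time_s: 2.1
ee_pos: [627.7, 36.2, 201.5]
ee_rot: [3.139, 0.0, 1.609]
wrist_force: [1.4, -0.0, 0.2]
gripper_width: 70.1
grip_force: 0.0
```

```bash
python3 - <<'E'
from h import *
np.set_printoptions(precision=3,suppress=True)
s=sense();p=camera_params("wrist");im=capture("wrist");cv2.imwrite("pics/w1.png",im)
E=p['extrinsics'];print(p['camera_matrix'],s['ee_pos'],s['ee_rot'],"cam",-E[:3,:3].T@E[:3,3],E[:3,:3])
E
```

```text
[[325.192   0.    278.542]
 [  0.    325.192 206.896]
 [  0.      0.      1.   ]] [627.719  36.213 201.456] [3.139 0.    1.609] cam [624.104 116.453 344.11 ] [[ 0.999  0.038  0.002]
 [-0.035  0.95  -0.31 ]
 [-0.014  0.309  0.951]]
```

View pics/w1.png

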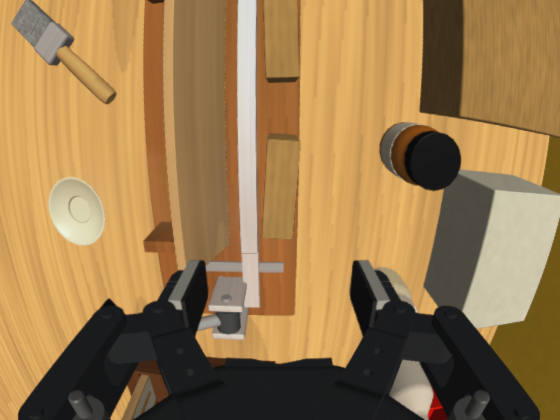

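The wrist view shows carton 1's top at about (263-299, 135-238), the bar at column 249, and the lever at (228,310). I use it to refine the rack pose.

```bash
python3 - <<'E'
from h import *
np.set_printoptions(precision=1,suppress=True)
H=lambda p,z:hit("wrist",p,z)[:2]
for p in((268,135),(299,140),(296,238),(263,236)):print("c1",H(p,72))
for p in((299,100),(295,315)):print("plate front",H(p,12))
for p in((258,20),(258,240),(237,240),(238,100)):print("bar",H(p,31))
for p in((228,180),(228,230)):print("backtop?foot?",H(p,12))
for p in((163,20),(175,230)):print("backtop rear",H(p,98))
for p in((212,283),(247,283)):print("cheek far",H(p,74))
E
python3 g.py 627 40 49
```

```text
c1 [616.8  90.7]
c1 [642.8  87.5]
c1 [645.   -1.1]
c1 [614.9  -0.2]
plate front [645.1 122.1]
plate front [ 654.9 -133.5]
bar [602.2 199.2]
bar [608.3 -22.6]
bar [586.1 -23.6]
bar [586.1 120. ]
backtop?foot? [574.4  36.4]
backtop?foot? [573.8 -20.5]
backtop rear [532.8 184.7]
backtop rear [541.   12.8]
cheek far [565.8 -51.9]
cheek far [600.4 -49.7]
t 2.15 now [627.639   36.3078 201.1433] [3.1389 0.0003 1.6088] w 69.96275521051614 F [-0.5888 -0.125   0.3333]
d(m) [ 0.0038 -0.0009  0.1521] rv [0.0027 0.0003 0.0048]
```

Call:
jog_arm([
  [0.006, 0.001, 0.05, 0, 0, 0, 0.055],
  [0.006, 0.001, 0.09, 0, 0, 0, 0.055],
  [0.006, 0.001, 0.12, 0, 0, 0, 0.055],
  [0.006, 0.001, 0.15, 0, 0, 0, 0.055],
  [0.006, 0.001, 0.15, 0, 0, 0, 0.055],
  [0.006, 0.001, 0.15, 0, 0, 0, 0.015],
  [0.006, 0.001, 0.15, 0, 0, 0, 0.015],
  [0.006, 0.001, 0.15, 0, 0, 0, 0.015],
  [0.006, 0.001, 0.15, 0, 0, 0, 0.015],
  [0.006, 0.001, 0.15, 0, 0, 0, 0.015],
])

```text
time_s: 3.15
ee_pos: [629.5, 42.9, 51.7]
ee_rot: [3.138, 0.001, 1.61]
wrist_force: [0.1, -0.5, 6.9]
gripper_width: 27.1
grip_force: 58.3
```

Call:
jog_arm([
  [0, 0, -0.05, 0, 0, 0, 0.015],
  [0, 0, -0.1, 0, 0, 0, 0.015],
  [0, 0, -0.15, 0, 0, 0, 0.015],
  [-0.03, 0, -0.19, 0, 0, 0, 0.015],
  [-0.07, -0.01, -0.21, 0, 0, 0, 0.015],
  [-0.12, -0.02, -0.21, 0, 0, 0, 0.015],
  [-0.17, -0.03, -0.21, 0, 0, 0, 0.015],
  [-0.22, -0.04, -0.21, 0, 0, 0, 0.015],
  [-0.27, -0.05, -0.21, 0, 0, 0, 0.015],
  [-0.32, -0.06, -0.21, 0, 0, 0, 0.015],
])

```text
time_s: 4.15
ee_pos: [580.7, -276.1, 261.2]
ee_rot: [3.139, 0.001, 1.61]
wrist_force: [0.8, 0.4, -0.7]
gripper_width: 26.6
grip_force: 58.0
```

```bash
python3 g.py 540 -421 48
```

```text
t 4.15 now [ 580.6637 -276.1356  261.2218] [3.1394 0.0015 1.6098] w 26.564422985769554 F [ 0.7711  0.3834 -0.6835]
d(m) [-0.1429 -0.0468  0.2133] rv [0.0022 0.0014 0.0058]
```

Call:
jog_arm([
  [-0.05, -0.016, 0, 0, 0, 0, 0.015],
  [-0.1, -0.032, 0, 0, 0, 0, 0.015],
  [-0.144, -0.046, 0.02, 0, 0, 0, 0.015],
  [-0.144, -0.046, 0.07, 0, 0, 0, 0.015],
  [-0.144, -0.046, 0.12, 0, 0, 0, 0.015],
  [-0.144, -0.046, 0.17, 0, 0, 0, 0.015],
  [-0.144, -0.046, 0.2, 0, 0, 0, 0.015],
  [-0.144, -0.046, 0.212, 0, 0, 0, 0.015],
  [-0.144, -0.046, 0.212, 0, 0, 0, 0.015],
  [-0.144, -0.046, 0.212, 0, 0, 0, 0.05],
])

```text
time_s: 5.15
ee_pos: [541.9, -420.7, 49.6]
ee_rot: [3.139, 0.002, 1.61]
wrist_force: [-0.6, 0.2, -0.0]
gripper_width: 40.1
grip_force: 0.0
```

Call:
jog_arm([
  [0, 0, 0, 0, 0, 0, 0.05],
  [0, 0, 0, 0, 0, 0, 0.055],
  [0, 0, 0, 0, 0, 0, 0.055],
  [0, 0, -0.05, 0, 0, 0, 0.055],
  [0, 0, -0.1, 0, 0, 0, 0.055],
  [0, 0, -0.15, 0, 0, 0, 0.055],
  [0, 0, -0.2, 0, 0, 0, 0.055],
  [0.05, 0, -0.22, 0, 0, 0, 0.055],
  [0.1, 0.01, -0.22, 0, 0, 0, 0.055],
  [0.15, 0.02, -0.22, 0, 0, 0, 0.055],
])

```text
time_s: 6.15
ee_pos: [554.3, -273.5, 268.5]
ee_rot: [3.14, 0.001, 1.609]
wrist_force: [0.4, -0.3, 0.1]
gripper_width: 55.0
grip_force: 0.0
```

```bash
python3 g.py 625 182 220
```

```text
t 6.15 now [ 554.2635 -273.4568  268.466 ] [3.1397 0.0013 1.6086] w 54.98860932478204 F [ 0.3613 -0.284   0.0731]
d(m) [0.4525 0.0878 0.0481] rv [0.0019 0.0013 0.0046]
```

Call:
jog_arm([
  [0.05, 0.01, 0, 0, 0, -0.005, 0.055],
  [0.1, 0.02, 0, 0, 0, -0.005, 0.055],
  [0.15, 0.03, 0, 0, 0, -0.005, 0.055],
  [0.2, 0.04, 0, 0, 0, -0.005, 0.055],
  [0.25, 0.05, 0, 0, 0, -0.005, 0.055],
  [0.3, 0.06, 0, 0, 0, -0.005, 0.055],
  [0.35, 0.07, 0, 0, 0, -0.005, 0.055],
  [0.4, 0.08, 0.02, 0, 0, -0.005, 0.055],
  [0.44, 0.088, 0.05, 0, 0, -0.005, 0.055],
  [0.452, 0.088, 0.06, 0, 0, -0.005, 0.055],
])

```text
time_s: 7.15
ee_pos: [624.2, 183.7, 205.6]
ee_rot: [-3.141, -0.0, 1.617]
wrist_force: [0.7, 0.5, 0.7]
gripper_width: 55.0
grip_force: 0.0
```

```bash
python3 - <<'E'
from h import *
p=camera_params("wrist");im=capture("wrist");t=capture("top")
g=np.hstack([im[:,100:460],cv2.resize(t[165:270,195:335],(400,300))[:,:].copy() if 0 else cv2.copyMakeBorder(cv2.resize(t[165:285,190:350],(440,330)),0,90,0,0,0)])
cv2.imwrite("pics/w2.png",g)
E
python3 g.py 625 182 50
```

```text
t 7.25 now [623.3903 183.1448 204.9151] [-3.1382 -0.      1.618 ] w 55.03484797384778 F [ 0.1411 -0.8047  0.9356]
d(m) [-0.0012  0.0021  0.1549] rv [-0.0034 -0.      0.014 ]
```

View pics/w2.png

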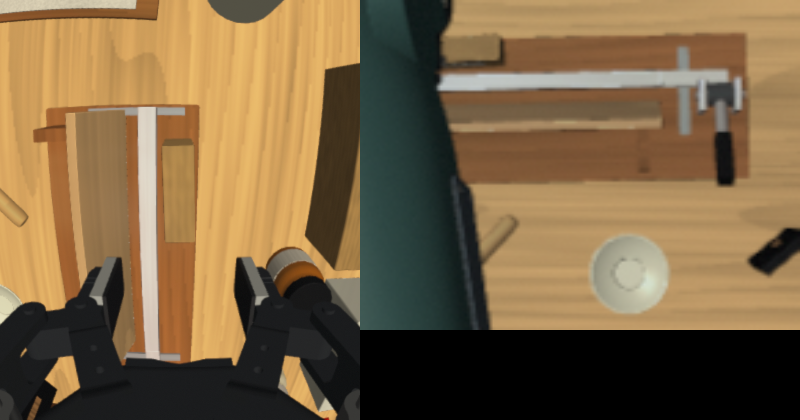

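The wrist view (columns offset by 100) shows carton 0's top face at about (264-295, 147-242).

```bash
python3 - <<'E'
from h import *
np.set_printoptions(precision=1,suppress=True)
H=lambda p,z:hit("wrist",p,z)[:2]
for p in((263,147),(293,147),(295,242),(266,242)):print("c0",H(p,72))
for p in((148,107),(298,105)):print("plate end",H(p,12))
for p in((256,120),(258,350),(241,120),(240,350)):print("bar",H(p,31))
for p in((168,112),(225,112)):print("back end",H(p,98),H(p,12))
E
```

```text
c0 [607.3 226.6]
c0 [632.7 227.8]
c0 [639.8 140.3]
c0 [613. 139.]
plate end [478.5 260. ]
plate end [638.3 263.9]
bar [597.6 247.4]
bar [606.  -35.7]
bar [583. 247.]
bar [582.5 -37.8]
back end [532.1 256.4] [501.9 254. ]
back end [578.3 256.4] [563.9 253.9]
```

Call:
jog_arm([
  [0, 0, 0.05, 0, 0, -0.03, 0.055],
  [0, 0, 0.1, 0, 0, -0.03, 0.055],
  [0, 0, 0.13, 0, 0, -0.03, 0.055],
  [0, 0, 0.155, 0, 0, -0.03, 0.055],
  [0, 0, 0.155, 0, 0, -0.03, 0.055],
  [0, 0, 0.155, 0, 0, -0.03, 0.015],
  [0, 0, 0.155, 0, 0, -0.03, 0.015],
  [0, 0, 0.155, 0, 0, -0.03, 0.015],
  [0, 0, 0.155, 0, 0, -0.03, 0.015],
  [0, 0, 0.155, 0, 0, -0.03, 0.015],
])

```text
time_s: 8.25
ee_pos: [625.6, 180.3, 54.4]
ee_rot: [3.138, 0.0, 1.645]
wrist_force: [-2.1, -2.4, 8.0]
gripper_width: 26.3
grip_force: 59.3
```

Call:
jog_arm([
  [0, 0, -0.05, 0, 0, 0, 0.015],
  [0, 0, -0.1, 0, 0, 0, 0.015],
  [0, 0, -0.15, 0, 0, 0, 0.015],
  [-0.03, 0, -0.19, 0, 0, 0, 0.015],
  [-0.07, -0.01, -0.21, 0, 0, 0, 0.015],
  [-0.12, -0.02, -0.21, 0, 0, 0, 0.015],
  [-0.17, -0.03, -0.21, 0, 0, 0, 0.015],
  [-0.22, -0.04, -0.21, 0, 0, 0, 0.015],
  [-0.27, -0.05, -0.21, 0, 0, 0, 0.015],
  [-0.32, -0.06, -0.21, 0, 0, 0, 0.015],
])

```text
time_s: 9.25
ee_pos: [588.4, -140.2, 263.9]
ee_rot: [3.139, 0.001, 1.645]
wrist_force: [1.1, -0.1, -1.2]
gripper_width: 26.8
grip_force: 59.6
```

```bash
python3 g.py 455 -421 49
```

```text
t 9.25 now [ 588.4393 -140.1747  263.886 ] [3.1394 0.001  1.6448] w 26.80309265703917 F [ 1.1441 -0.1198 -1.1506]
d(m) [-0.27   -0.1543  0.2148] rv [0.0022 0.001  0.0408]
```

Call:
jog_arm([
  [-0.05, -0.02, 0, 0, 0, 0.04, 0.015],
  [-0.09, -0.04, 0, 0, 0, 0.04, 0.015],
  [-0.13, -0.06, 0, 0, 0, 0.04, 0.015],
  [-0.17, -0.08, 0, 0, 0, 0.04, 0.015],
  [-0.21, -0.1, 0, 0, 0, 0.04, 0.015],
  [-0.25, -0.12, 0, 0, 0, 0.04, 0.015],
  [-0.27, -0.154, 0, 0, 0, 0.04, 0.015],
  [-0.27, -0.154, 0.05, 0, 0, 0.04, 0.015],
  [-0.27, -0.154, 0.1, 0, 0, 0.04, 0.015],
  [-0.27, -0.154, 0.14, 0, 0, 0.04, 0.015],
])

```text
time_s: 10.25
ee_pos: [454.8, -419.0, 121.3]
ee_rot: [3.141, 0.001, 1.604]
wrist_force: [-0.3, -1.0, -0.8]
gripper_width: 26.6
grip_force: 59.6
```

Call:
jog_arm([
  [0, 0, 0.05, 0, 0, 0, 0.015],
  [0, 0, 0.074, 0, 0, 0, 0.015],
  [0, 0, 0.074, 0, 0, 0, 0.015],
  [0, 0, 0.074, 0, 0, 0, 0.05],
  [0, 0, 0.074, 0, 0, 0, 0.05],
  [0, 0, 0.074, 0, 0, 0, 0.05],
  [0, 0, 0.03, 0, 0, 0, 0.05],
  [0, 0, -0.02, 0, 0, 0, 0.05],
  [0, 0, -0.07, 0, 0, 0, 0.05],
  [0, 0, -0.12, 0, 0, 0, 0.05],
])

```text
time_s: 11.25
ee_pos: [455.2, -418.5, 245.1]
ee_rot: [3.141, 0.001, 1.605]
wrist_force: [2.2, -1.2, 0.1]
gripper_width: 49.8
grip_force: 0.0
```

```bash
python3 - <<'E'
from g import *
# yaw pi -> tool x = -rack x, tool y=+rack y ; yaw 0 alternative
X=np.array([np.cos(.0337),np.sin(.0337)]);Y=np.array([-X[1],X[0]]);o=np.array([572,61.5])
for a in(0,.2,.4,.6,.8,1.0,1.1,1.3,1.6,1.9,2.2):
    th=a-1.1;x=85*np.sin(th);z=62+85*np.cos(th);print(a,x,o+x*X-165*Y,z-19)
g=o-75.7*X-165*Y
go([g[0],g[1],180],0,np.pi+.034)
E
```

```text
0 -75.75262560522201 [ 501.8498 -105.9587] 81.55567032117406
0.2 -66.5827873183361 [ 511.0145 -105.6497] 95.83684730300646
0.4 -54.75850341520375 [ 522.832  -105.2513] 108.01158591918151
0.6 -40.75117078135727 [ 536.8314 -104.7794] 117.59451776068167
0.8 -25.119217566213866 [ 552.4545 -104.2527] 124.20360157567652
1.0 -8.4858404149804 [ 569.0784 -103.6922] 127.57535404863219
1.1 0.0 [ 577.5594 -103.4063] 128.0
1.3 16.8868931175802 [ 594.4368 -102.8373] 126.30565911650552
1.6 40.75117078135725 [ 618.2875 -102.0333] 117.5945177606817
1.9 60.97526772645943 [ 638.5001 -101.3518] 102.22007029450907
2.2 75.75262560522201 [ 653.2691 -100.8539] 81.55567032117406
t 11.25 now [ 455.1518 -418.4699  245.1453] [3.1407 0.0011 1.6049] w 49.82734143495395 F [ 2.1581 -1.2052  0.0799]
d(m) [0.3108 0.0573 0.0649] rv [-0.0001  0.0015 -1.5707]
```

Call:
jog_arm([
  [0.04, 0.006, 0, 0, 0, -0.14, 0.05],
  [0.08, 0.012, 0, 0, 0, -0.28, 0.05],
  [0.12, 0.02, 0, 0, 0, -0.42, 0.05],
  [0.16, 0.027, 0, 0, 0, -0.56, 0.05],
  [0.2, 0.034, 0, 0, 0, -0.7, 0.05],
  [0.24, 0.04, 0, 0, 0, -0.84, 0.05],
  [0.27, 0.047, 0, 0, 0, -0.98, 0.05],
  [0.29, 0.052, 0, 0, 0, -1.12, 0.05],
  [0.3, 0.055, 0.0, 0, 0, -1.26, 0.05],
  [0.311, 0.057, 0.0, 0, 0, -1.4, 0.05],
])

```text
time_s: 12.25
ee_pos: [502.0, -105.2, 242.9]
ee_rot: [-3.141, 0.001, 3.011]
wrist_force: [-0.1, -0.6, 0.5]
gripper_width: 49.6
grip_force: 0.0
```

```bash
python3 g.py 502 -106 240 0 3.176; python3 - <<'E'
from h import *
im=capture("wrist");cv2.imwrite("pics/w3.png",im[:,60:500])
E
```

```text
t 12.25 now [ 502.0404 -105.1849  242.9122] [-3.1413  0.0013  3.0115] w 49.59771738936107 F [-0.0644 -0.5836  0.5084]
d(m) [-0.0001 -0.0008  0.0029] rv [-0.0004  0.0013 -0.1645]
```

View pics/w3.png

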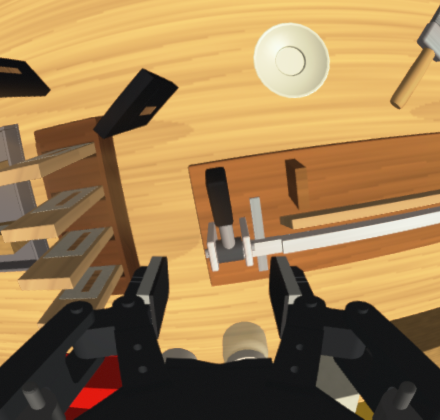

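The wrist view shows the black grip from about (217,170) to (221,225), with columns offset by 60, and the hinge at (230,245).

```bash
python3 - <<'E'
from h import *
np.set_printoptions(precision=1,suppress=True)
H=lambda p,z:hit("wrist",(p[0]+60,p[1]),z)[:2]
print("tip",H((216,169),117),"end",H((222,225),90),"mid",H((219,197),105))
for p in((190,167),(215,286)):print("plate corner",H(p,12))
prm=camera_params("wrist")
for P in((501.8,-106,100.5),(577.6,-103.4,62)):print(proj("wrist",P,prm)-[60,0])
E
```

```text
tip [ 476.2 -102.3] end [ 537.3 -104.2] mid [ 504.4 -103.2]
plate corner [ 490.9 -135.6]
plate corner [ 653.8 -126.7]
[215.6 193.3]
[226.8 249.6]
```

Call:
jog_arm([
  [0, 0.001, 0.04, 0, 0, -0.1, 0.05],
  [0, 0.001, 0.08, 0, 0, -0.165, 0.05],
  [0, 0.001, 0.12, 0, 0, -0.165, 0.05],
  [0, 0.001, 0.15, 0, 0, -0.165, 0.05],
  [0, 0.001, 0.161, 0, 0, -0.165, 0.05],
  [0, 0.001, 0.161, 0, 0, -0.165, 0.01],
  [0, 0.001, 0.161, 0, 0, -0.165, 0.01],
  [0, 0.001, 0.161, 0, 0, -0.165, 0.01],
  [0, 0.001, 0.161, 0, 0, -0.165, 0.01],
  [0, 0.001, 0.161, 0, 0, -0.165, 0.01],
])

```text
time_s: 13.3
ee_pos: [502.8, -105.4, 82.7]
ee_rot: [-3.14, 0.002, -3.114]
wrist_force: [-1.9, -0.0, 9.5]
gripper_width: 16.9
grip_force: 59.4
```

```bash
python3 g.py 577.6 -103.4 128 0 3.176
```

```text
t 13.3 now [ 502.7809 -105.4304   82.7226] [-3.1405  0.0025 -3.1135] w 16.93839852163764 F [-1.8786 -0.0182  9.5173]
d(m) [-0.075  -0.0001 -0.0451] rv [-0.0011  0.0025 -0.0063]
```

Call:
jog_arm([
  [-0.009, 0, -0.014, 0, 0, 0, 0.01],
  [-0.021, 0, -0.0265, 0, 0, 0, 0.01],
  [-0.035, 0, -0.036, 0, 0, 0, 0.01],
  [-0.0505, 0, -0.0427, 0, 0, 0, 0.01],
  [-0.0675, 0, -0.046, 0, 0, 0, 0.01],
  [-0.084, 0, -0.046, 0, 0, 0, 0.01],
  [-0.1, 0, -0.043, 0, 0, 0, 0.01],
  [-0.1165, 0, -0.036, 0, 0, 0, 0.01],
  [-0.1365, 0, -0.021, 0, 0, 0, 0.01],
  [-0.151, 0, -0.001, 0, 0, 0, 0.01],
])

```text
time_s: 14.3
ee_pos: [654.9, -100.5, 84.0]
ee_rot: [-3.141, 0.004, -3.113]
wrist_force: [-3.0, 3.5, 6.7]
gripper_width: 17.0
grip_force: 64.8
```

Call:
jog_arm([
  [0, 0, 0, 0, 0, 0, 0.01],
  [0, 0, 0, 0, 0, 0, 0.05],
  [0, 0, 0, 0, 0, 0, 0.05],
  [0, 0, 0, 0, 0, 0, 0.05],
  [0, 0, -0.05, 0, 0, 0, 0.05],
  [0, 0, -0.1, 0, 0, 0, 0.05],
  [0, 0, -0.15, 0, 0, 0, 0.05],
  [0, 0, -0.19, 0, 0, 0, 0.05],
  [0.02, -0.03, -0.2, 0, 0, 0.1, 0.05],
  [0.05, -0.06, -0.2, 0, 0, 0.2, 0.05],
])

```text
time_s: 15.3
ee_pos: [605.3, -162.7, 284.2]
ee_rot: [-3.141, 0.004, 2.968]
wrist_force: [0.3, -0.7, -1.2]
gripper_width: 49.7
grip_force: 0.0
```

```bash
python3 g.py 597 -269 270 0 1.571; python3 - <<'E'
from h import *
im=capture("scene");cv2.imwrite("pics/s4.png",cv2.resize(im[150:350,70:390],None,fx=2.5,fy=2.5))
E
```

```text
t 15.3 now [ 605.2607 -162.7492  284.1502] [-3.1406  0.0037  2.9676] w 49.74522244965403 F [ 0.262  -0.7112 -1.229 ]
d(m) [-0.0102 -0.1061  0.0143] rv [0.0018 0.0037 1.3966]
```

View pics/s4.png

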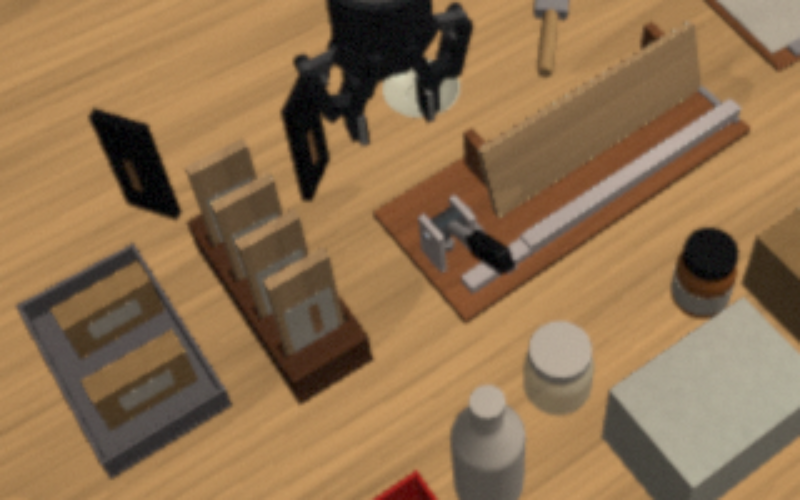

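The scene view shows both cartons standing in the tray, the lever flipped to the open side, and the bar slid out. Now the boards.

Call:
jog_arm([
  [0, -0.02, 0, 0, 0, 0.14, 0.036],
  [0, -0.04, 0, 0, 0, 0.28, 0.036],
  [0, -0.06, 0, 0, 0, 0.42, 0.036],
  [0, -0.08, 0, 0, 0, 0.56, 0.036],
  [-0.01, -0.1, 0, 0, 0, 0.7, 0.036],
  [-0.01, -0.106, 0, 0, 0, 0.84, 0.036],
  [-0.01, -0.106, 0.01, 0, 0, 0.98, 0.036],
  [-0.01, -0.106, 0.02, 0, 0, 1.12, 0.036],
  [-0.01, -0.106, 0.034, 0, 0, 1.26, 0.036],
  [-0.01, -0.106, 0.034, 0, 0, 1.4, 0.036],
])

```text
time_s: 16.35
ee_pos: [595.4, -268.1, 246.8]
ee_rot: [-3.14, -0.001, 1.564]
wrist_force: [-0.2, 1.3, 0.4]
gripper_width: 36.0
grip_force: 0.0
```

```bash
python3 - <<'E'
from h import *
im=capture("wrist");cv2.imwrite("pics/w5.png",im[:,60:500])
E
python3 g.py 597 -269 122 0 1.564
```

```text
t 16.4 now [ 595.6146 -268.1551  247.6952] [-3.1405 -0.0005  1.555 ] w 35.92613253760163 F [-0.4228 -0.0242  0.9998]
d(m) [-0.0009  0.0015  0.1257] rv [-0.0011 -0.0006 -0.009 ]
```

View pics/w5.png

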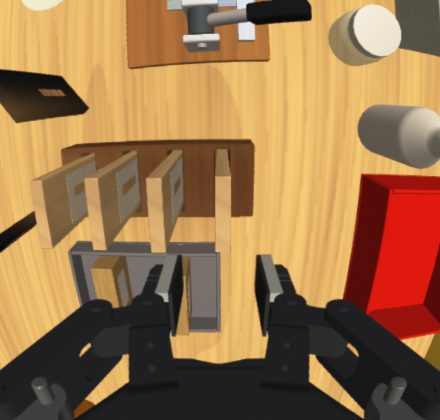

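```bash
python3 - <<'E'
from h import *
np.set_printoptions(precision=1,suppress=True)
H=lambda p,z:hit("wrist",(p[0]+60,p[1]),z)[:2]
p=camera_params("wrist")
for P in((591,-239,162),(603,-239,162),(591,-299,162),(603,-299,162),(591,-239,48)):print(proj("wrist",P,p)-[60,0])
print(H((215,195),162),H((231,195),162),H((215,249),162),H((231,249),162))
print("next",H((147,248),162),H((162,252),162),"3",H((91,246),162),H((107,250),162),"4",H((40,240),162),H((55,246),162))
E
```

```text
[212.2 176.4]
[228.8 176.1]
[213.9 252. ]
[229.3 251.8]
[214.4 153. ]
[ 592.8 -253. ] [ 604.5 -253.1] [ 591.9 -296.4] [ 604.3 -296.6]
next [ 538.3 -295.3] [ 550.1 -298.8] 3 [ 490.4 -294.1] [ 504.2 -297.5] 4 [ 441.4 -289.6] [ 455.7 -294.9]
```

Board top at (215-231, 176-250) fits the estimate: x≈598, y≈-268.

Call:
jog_arm([
  [0, 0.0025, 0.04, 0, 0, 0, 0.036],
  [0, 0.0025, 0.08, 0, 0, 0, 0.036],
  [0, 0.0025, 0.11, 0, 0, 0, 0.036],
  [0, 0.0025, 0.125, 0, 0, 0, 0.036],
  [0, 0.0025, 0.125, 0, 0, 0, 0.036],
  [0, 0.0025, 0.125, 0, 0, 0, 0.005],
  [0, 0.0025, 0.125, 0, 0, 0, 0.005],
  [0, 0.0025, 0.125, 0, 0, 0, 0.005],
  [0, 0.0025, 0.125, 0, 0, 0, 0.005],
  [0, 0.0025, 0.125, 0, 0, 0, 0.005],
])

```text
time_s: 17.4
ee_pos: [599.4, -268.7, 124.8]
ee_rot: [3.139, 0.001, 1.57]
wrist_force: [-0.4, -0.2, 6.8]
gripper_width: 11.2
grip_force: 59.5
```

Call:
jog_arm([
  [0, 0, -0.04, 0, 0, 0, 0.005],
  [0, 0, -0.09, 0, 0, 0, 0.005],
  [0, 0, -0.14, 0, 0, 0, 0.005],
  [0, 0, -0.18, 0, 0, 0, 0.005],
  [0.04, 0, -0.2, 0, 0, 0, 0.005],
  [0.09, 0, -0.2, 0, 0, 0, 0.005],
  [0.14, 0, -0.2, 0, 0, 0, 0.005],
  [0.19, 0, -0.2, 0, 0, 0, 0.005],
  [0.24, 0, -0.2, 0, 0, 0, 0.005],
  [0.29, 0, -0.2, 0, 0, 0, 0.005],
])

```text
time_s: 18.4
ee_pos: [598.7, 23.7, 324.1]
ee_rot: [3.14, 0.0, 1.57]
wrist_force: [1.5, 0.3, -1.6]
gripper_width: 11.5
grip_force: 58.8
```

```bash
cat > r.py <<'E'
from g import *
import sys
a=[float(v) for v in sys.argv[1:]]  # rack x y z tilt
X=np.array([np.cos(.0337),np.sin(.0337)]);Y=np.array([-X[1],X[0]]);o=np.array([572,62])
p=o+a[0]*X+a[1]*Y
s=sense();q=np.array(s['ee_pos'][:2])-o;print("rack now",q@X,q@Y,s['ee_pos'][2])
go([*p,a[2]],a[3],1.604)
E
python3 r.py -21 160 230 18
```

```text
rack now 25.353662595861888 -39.22191409990882 324.05530288811775
t 18.4 now [598.6608  23.6546 324.0553] [3.1402 0.0001 1.5701] w 11.474959705502245 F [ 1.4516  0.2976 -1.5655]
d(m) [ 0.1975 -0.0533  0.094 ] rv [-0.3128  0.0054 -0.0336]
```

Call:
jog_arm([
  [0.05, -0.01, 0, -0.05, 0, -0.034, 0.005],
  [0.1, -0.03, 0, -0.1, 0, -0.034, 0.005],
  [0.15, -0.05, 0, -0.15, 0, -0.034, 0.005],
  [0.19, -0.053, 0.0, -0.2, 0, -0.034, 0.005],
  [0.1975, -0.053, 0.03, -0.26, 0, -0.034, 0.005],
  [0.1975, -0.053, 0.06, -0.313, 0, -0.034, 0.005],
  [0.1975, -0.053, 0.09, -0.313, 0, -0.034, 0.005],
  [0.1975, -0.053, 0.094, -0.313, 0, -0.034, 0.005],
  [0.1975, -0.053, 0.094, -0.313, 0, -0.034, 0.005],
  [0.1975, -0.053, 0.094, -0.313, 0, -0.034, 0.005],
])

```text
time_s: 19.4
ee_pos: [547.4, 219.3, 231.1]
ee_rot: [2.827, 0.005, 1.603]
wrist_force: [-0.1, -0.2, -0.1]
gripper_width: 11.3
grip_force: 59.0
```

```bash
python3 r.py -21 160 126 18;python3 r.py -29 160 121 18; python3 - <<'E'
from h import *
im=capture("scene");im2=capture("wrist");cv2.imwrite("pics/s6.png",np.hstack([cv2.resize(im[100:280,200:400],(400,360)),im2[60:420,80:480]]))
E
```

```text
rack now -19.294695978342695 158.05780662686874 231.0571315719687
t 19.4 now [547.3907 219.318  231.0571] [2.8266 0.0047 1.6029] w 11.258023855981856 F [-0.0653 -0.16   -0.0758]
d(m) [ 0.0024 -0.0342  0.0993] rv [0.0009 0.0048 0.0005]
rack now -19.294695978342695 158.05780662686874 231.0571315719687
t 19.4 now [547.3907 219.318  231.0571] [2.8266 0.0047 1.6029] w 11.258023855981856 F [-0.0653 -0.16   -0.0758]
d(m) [ 0.0024 -0.0433  0.1016] rv [0.0009 0.0048 0.0005]
```

View pics/s6.png

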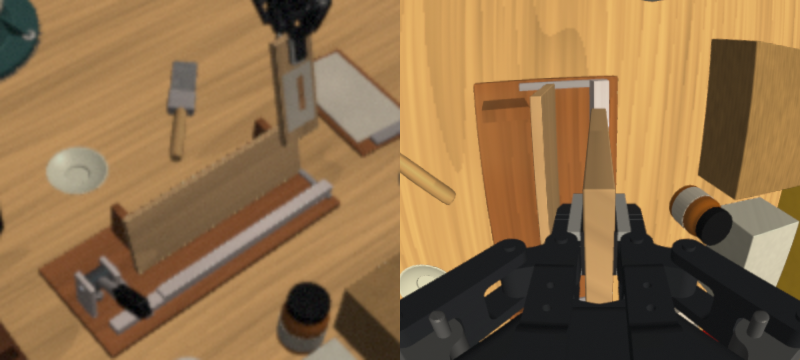

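The scene shows the board hanging at the slope angle above the rack's far end, and the wrist view shows it straight in the pads. Lower it.

Call:
jog_arm([
  [0.001, -0.011, 0.033, 0, 0.005, 0, 0.005],
  [0.001, -0.022, 0.066, 0, 0.005, 0, 0.005],
  [0.002, -0.03, 0.088, 0, 0.005, 0, 0.005],
  [0.002, -0.034, 0.099, 0, 0.005, 0, 0.005],
  [0.002, -0.034, 0.099, 0, 0.005, 0, 0.005],
  [0.002, -0.038, 0.1, 0, 0.005, 0, 0.005],
  [0.002, -0.042, 0.1015, 0, 0.005, 0, 0.005],
  [0.002, -0.045, 0.103, 0, 0.005, 0, 0.005],
  [0.002, -0.045, 0.103, 0, 0.005, 0, 0.005],
  [0.002, -0.045, 0.103, 0, 0.005, 0, 0.005],
])

```text
time_s: 20.5
ee_pos: [538.5, 220.8, 120.7]
ee_rot: [2.82, -0.0, 1.604]
wrist_force: [7.6, -0.3, 8.0]
gripper_width: 11.0
grip_force: 60.1
```

```bash
python3 r.py -29 160 121 18
```

```text
rack now -28.163964580711927 159.80170146121478 120.65920247657274
t 20.5 now [538.4677 220.762  120.6592] [ 2.8204 -0.0004  1.6041] w 11.034189305575634 F [ 7.5543 -0.2941  8.042 ]
d(m) [ 0.0002 -0.0007 -0.0006] rv [ 0.0071 -0.0004 -0.    ]
```

Call:
jog_arm([
  [0, 0, 0, 0, 0, 0, 0.015],
  [0, 0, 0, 0, 0, 0, 0.025],
  [0, 0, 0, 0, 0, 0, 0.036],
  [0, 0, 0, 0, 0, 0, 0.036],
  [0, 0, -0.03, 0, 0, 0, 0.036],
  [0, 0, -0.07, 0, 0, 0, 0.036],
  [0, 0.02, -0.12, 0.1, 0, 0, 0.036],
  [-0.03, 0.03, -0.16, 0.2, 0, 0, 0.036],
  [-0.07, 0.03, -0.19, 0.31, 0, 0, 0.036],
  [-0.12, 0.03, -0.19, 0.31, 0, 0, 0.036],
])

```text
time_s: 21.5
ee_pos: [512.0, 136.3, 292.9]
ee_rot: [-3.141, -0.001, 1.607]
wrist_force: [0.5, -0.3, -1.6]
gripper_width: 35.8
grip_force: 0.0
```

```bash
python3 g.py 546 -268 255 0 1.57; python3 - <<'E'
from h import *
im=capture("scene");im2=capture("wrist");cv2.imwrite("pics/s7.png",np.hstack([cv2.resize(im[100:280,200:400],(400,360)),im2[60:420,80:480]]))
E
```

```text
t 21.5 now [512.0108 136.2563 292.9339] [-3.1413 -0.0006  1.6072] w 35.807979554390386 F [ 0.4708 -0.2952 -1.5587]
d(m) [-0.4052  0.0193  0.0377] rv [-0.0003 -0.0006  0.0372]
```

View pics/s7.png

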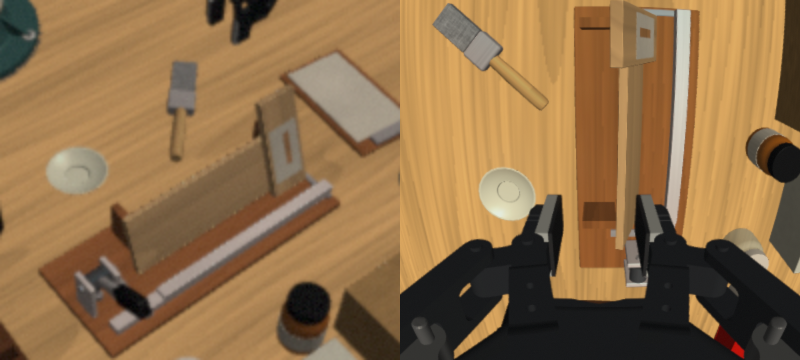

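Board 1 leans flush against the back at the far end, foot in place. On to the next, at x≈546.

Call:
jog_arm([
  [-0.05, 0.003, 0, 0, 0, 0.01, 0.036],
  [-0.1, 0.006, 0, 0, 0, 0.02, 0.036],
  [-0.15, 0.01, 0, 0, 0, 0.037, 0.036],
  [-0.2, 0.015, 0, 0, 0, 0.037, 0.036],
  [-0.25, 0.019, 0, 0, 0, 0.037, 0.036],
  [-0.3, 0.019, 0, 0, 0, 0.037, 0.036],
  [-0.35, 0.019, 0.01, 0, 0, 0.037, 0.036],
  [-0.39, 0.019, 0.03, 0, 0, 0.037, 0.036],
  [-0.405, 0.019, 0.05, 0, 0, 0.037, 0.036],
  [-0.405, 0.019, 0.06, 0, 0, 0.037, 0.036],
])

```text
time_s: 22.6
ee_pos: [543.8, -270.0, 229.6]
ee_rot: [3.141, -0.001, 1.565]
wrist_force: [-0.5, 0.9, -0.6]
gripper_width: 36.0
grip_force: 0.0
```

```bash
python3 g.py 546 -268 125 0 1.57
```

```text
t 22.6 now [ 543.7942 -269.9543  229.5738] [ 3.1409 -0.0009  1.5653] w 36.02941069854786 F [-0.4581  0.909  -0.6147]
d(m) [0.0019 0.0021 0.1046] rv [ 0.0007 -0.0009 -0.0047]
```

Call:
jog_arm([
  [0.001, 0.001, 0.04, 0, 0, 0, 0.036],
  [0.001, 0.001, 0.07, 0, 0, 0, 0.036],
  [0.001, 0.001, 0.095, 0, 0, 0, 0.036],
  [0.001, 0.001, 0.105, 0, 0, 0, 0.036],
  [0.001, 0.001, 0.105, 0, 0, 0, 0.036],
  [0.001, 0.001, 0.105, 0, 0, 0, 0.005],
  [0.001, 0.001, 0.105, 0, 0, 0, 0.005],
  [0.001, 0.001, 0.105, 0, 0, 0, 0.005],
  [0.001, 0.001, 0.105, 0, 0, 0, 0.005],
  [0.001, 0.001, 0.105, 0, 0, 0, 0.005],
])

```text
time_s: 23.6
ee_pos: [546.6, -267.8, 128.7]
ee_rot: [3.136, 0.002, 1.568]
wrist_force: [1.1, 1.1, 7.2]
gripper_width: 10.8
grip_force: 59.4
```

Call:
jog_arm([
  [0, 0, -0.04, 0, 0, 0, 0.005],
  [0, 0, -0.09, 0, 0, 0, 0.005],
  [0, 0, -0.14, 0, 0, 0, 0.005],
  [0, 0, -0.18, 0, 0, 0, 0.005],
  [0.04, 0, -0.2, 0, 0, 0, 0.005],
  [0.09, 0, -0.2, 0, 0, 0, 0.005],
  [0.14, 0, -0.2, -0.05, 0, 0, 0.005],
  [0.19, 0, -0.2, -0.15, 0, 0, 0.005],
  [0.24, 0, -0.2, -0.25, 0, 0, 0.005],
  [0.29, 0, -0.2, -0.313, 0, -0.03, 0.005],
])

```text
time_s: 24.6
ee_pos: [545.1, 24.5, 328.3]
ee_rot: [2.82, 0.005, 1.597]
wrist_force: [0.9, 0.1, -0.4]
gripper_width: 11.2
grip_force: 59.6
```

```bash
python3 r.py -21 85 230 18
```

```text
rack now -28.16810785608488 -36.54029221266848 328.29425635925
t 24.6 now [545.0791  24.5314 328.2943] [2.8197 0.0046 1.5972] w 11.247316177090768 F [ 0.932   0.1034 -0.3877]
d(m) [ 0.122  -0.025   0.0947] rv [ 0.0077  0.0065 -0.005 ]
```

Call:
jog_arm([
  [0.05, -0.008, 0.02, 0, 0.005, -0.005, 0.005],
  [0.09, -0.016, 0.05, 0, 0.005, -0.005, 0.005],
  [0.12, -0.02, 0.08, 0, 0.005, -0.005, 0.005],
  [0.122, -0.025, 0.095, 0, 0.005, -0.005, 0.005],
  [0.122, -0.025, 0.095, 0, 0.005, -0.005, 0.005],
  [0.122, -0.031, 0.114, 0, 0.005, -0.005, 0.005],
  [0.122, -0.037, 0.133, 0, 0.005, -0.005, 0.005],
  [0.122, -0.043, 0.152, 0, 0.005, -0.005, 0.005],
  [0.122, -0.043, 0.152, 0, 0.005, -0.005, 0.005],
  [0.122, -0.043, 0.152, 0, 0.005, -0.005, 0.005],
])

```text
time_s: 25.6
ee_pos: [549.9, 143.4, 170.1]
ee_rot: [2.824, 0.002, 1.603]
wrist_force: [0.6, 0.3, -0.7]
gripper_width: 11.0
grip_force: 59.5
```

```bash
python3 r.py -22 85 131 18;python3 r.py -31 85 123 18
```

```text
rack now -19.36436617545025 82.09587195786875 170.0868259769932
t 25.6 now [549.8805 143.3968 170.0868] [2.8244 0.0019 1.6028] w 11.030663785983842 F [ 0.5997  0.3143 -0.7434]
d(m) [ 0.003  -0.0147  0.0363] rv [ 0.0031  0.0022 -0.0006]
rack now -19.36436617545025 82.09587195786875 170.0868259769932
t 25.6 now [549.8805 143.3968 170.0868] [2.8244 0.0019 1.6028] w 11.030663785983842 F [ 0.5997  0.3143 -0.7434]
d(m) [ 0.003  -0.0257  0.0411] rv [ 0.0031  0.0022 -0.0006]
```

Call:
jog_arm([
  [0.003, -0.005, 0.015, 0, 0, 0, 0.005],
  [0.003, -0.01, 0.028, 0, 0, 0, 0.005],
  [0.003, -0.0147, 0.036, 0, 0, 0, 0.005],
  [0.003, -0.0147, 0.036, 0, 0, 0, 0.005],
  [0.003, -0.018, 0.038, 0, 0, 0, 0.005],
  [0.003, -0.022, 0.04, 0, 0, 0, 0.005],
  [0.003, -0.0257, 0.041, 0, 0, 0, 0.005],
  [0.003, -0.026, 0.041, 0, 0, 0, 0.005],
  [0.003, -0.026, 0.041, 0, 0, 0, 0.005],
  [0.003, -0.026, 0.041, 0, 0, 0, 0.005],
])

```text
time_s: 26.6
ee_pos: [539.6, 146.6, 123.9]
ee_rot: [2.819, 0.002, 1.603]
wrist_force: [2.5, -0.5, 10.1]
gripper_width: 11.3
grip_force: 60.9
```

```bash
python3 r.py -31 85 123 18
```

```text
rack now -29.52452767555425 85.6362427465633 123.93099239831754
t 26.6 now [539.6068 146.5928 123.931 ] [2.8195 0.0017 1.6034] w 11.272623157479195 F [ 2.5465 -0.5499 10.0716]
d(m) [-0.0006 -0.0017  0.0004] rv [ 0.008   0.0018 -0.0001]
```

Call:
jog_arm([
  [0, 0, 0, 0, 0, 0, 0.015],
  [0, 0, 0, 0, 0, 0, 0.025],
  [0, 0, 0, 0, 0, 0, 0.036],
  [0, 0, 0, 0, 0, 0, 0.036],
  [0, 0, -0.03, 0, 0, 0, 0.036],
  [0, 0, -0.07, 0, 0, 0, 0.036],
  [0, 0.02, -0.12, 0.1, 0, 0, 0.036],
  [-0.03, 0.03, -0.16, 0.2, 0, 0, 0.036],
  [-0.07, 0.03, -0.19, 0.31, 0, 0, 0.036],
  [-0.12, 0.03, -0.19, 0.315, 0, 0, 0.036],
])

```text
time_s: 27.6
ee_pos: [513.4, 63.2, 296.8]
ee_rot: [-3.139, 0.001, 1.606]
wrist_force: [0.3, 0.5, -1.0]
gripper_width: 36.4
grip_force: 0.0
```

```bash
python3 g.py 497 -268 255 0 1.57
```

```text
t 27.6 now [513.4229  63.2017 296.7731] [-3.1395  0.0009  1.6064] w 36.40822339048987 F [ 0.2946  0.4931 -1.0121]
d(m) [-0.3304 -0.0281  0.0421] rv [-0.0021  0.001   0.0364]
```

Call:
jog_arm([
  [-0.05, -0.003, 0, 0, 0, 0.01, 0.036],
  [-0.1, -0.006, 0, 0, 0, 0.02, 0.036],
  [-0.15, -0.01, 0, 0, 0, 0.036, 0.036],
  [-0.2, -0.015, 0, 0, 0, 0.036, 0.036],
  [-0.25, -0.02, 0, 0, 0, 0.036, 0.036],
  [-0.3, -0.028, 0, 0, 0, 0.036, 0.036],
  [-0.33, -0.028, 0.02, 0, 0, 0.036, 0.036],
  [-0.33, -0.028, 0.05, 0, 0, 0.036, 0.036],
  [-0.33, -0.028, 0.065, 0, 0, 0.036, 0.036],
  [-0.33, -0.028, 0.065, 0, 0, 0.036, 0.036],
])

```text
time_s: 28.6
ee_pos: [495.0, -267.9, 229.1]
ee_rot: [-3.14, -0.0, 1.567]
wrist_force: [0.0, 0.6, 0.3]
gripper_width: 35.5
grip_force: 0.0
```

```bash
python3 g.py 497 -268 122 0 1.57; python3 - <<'E'
from h import *
im=capture("wrist");cv2.imwrite("pics/w8.png",im)
b=im.astype(int);row=b[225];print([tuple(row[c]) for c in range(180,360,6)])
p=camera_params("wrist")
for x in(491,503,441,453):print(proj("wrist",(x,-280,162),p))
E
```

```text
t 28.6 now [ 495.0188 -267.8926  229.0648] [-3.1395 -0.0004  1.567 ] w 35.47714432455339 F [0.0088 0.6472 0.2974]
d(m) [-0.0001  0.0022  0.1071] rv [-0.0021 -0.0004 -0.003 ]
[(np.int64(104), np.int64(178), np.int64(228)), (np.int64(99), np.int64(171), np.int64(222)), (np.int64(95), np.int64(162), np.int64(213)), (np.int64(103), np.int64(177), np.int64(227)), (np.int64(104), np.int64(164), np.int64(211)), (np.int64(110), np.int64(172), np.int64(218)), (np.int64(110), np.int64(170), np.int64(216)), (np.int64(62), np.int64(95), np.int64(122)), (np.int64(63), np.int64(96), np.int64(123)), (np.int64(68), np.int64(107), np.int64(137)), (np.int64(97), np.int64(165), np.int64(216)), (np.int64(98), np.int64(167), np.int64(219)), (np.int64(95), np.int64(163), np.int64(215)), (np.int64(104), np.int64(179), np.int64(229)), (np.int64(103), np.int64(177), np.int64(227)), (np.int64(93), np.int64(160), np.int64(211)), (np.int64(106), np.int64(164), np.int64(209)), (np.int64(112), np.int64(173), np.int64(219)), (np.int64(112), np.int64(173), np.int64(218)), (np.int64(101), np.int64(173), np.int64(224)), (np.int64(97), np.int64(167), np.int64(219)), (np.int64(102), np.int64(177), np.int64(227)), (np.int64(95), np.int64(164), np.int64(216)), (np.int64(95), np.int64(162), np.int64(213)), (np.int64(91), np.int64(157), np.int64(206)), (np.int64(93), np.int64(161), np.int64(212)), (np.int64(98), np.int64(171), np.int64(222)), (np.int64(95), np.int64(162), np.int64(214)), (np.int64(90), np.int64(157), np.int64(206)), (np.int64(90), np.int64(157), np.int64(206))]
[272.72988586 238.3967576 ]
[289.67800823 238.33961824]
[203.49786918 238.03710957]
[219.7225898 238.2073675]
```

Call:
jog_arm([
  [0, 0.002, 0.04, 0, 0, 0, 0.036],
  [0, 0.002, 0.07, 0, 0, 0, 0.036],
  [0, 0.002, 0.095, 0, 0, 0, 0.036],
  [0, 0.002, 0.107, 0, 0, 0, 0.036],
  [0, 0.002, 0.107, 0, 0, 0, 0.036],
  [0, 0.002, 0.107, 0, 0, 0, 0.005],
  [0, 0.002, 0.107, 0, 0, 0, 0.005],
  [0, 0.002, 0.107, 0, 0, 0, 0.005],
  [0, 0.002, 0.107, 0, 0, 0, 0.005],
  [0, 0.002, 0.107, 0, 0, 0, 0.005],
])

```text
time_s: 29.65
ee_pos: [498.8, -269.0, 125.7]
ee_rot: [3.139, 0.004, 1.568]
wrist_force: [-1.1, 0.4, 7.3]
gripper_width: 11.3
grip_force: 59.3
```

Call:
jog_arm([
  [0, 0, -0.04, 0, 0, 0, 0.005],
  [0, 0, -0.09, 0, 0, 0, 0.005],
  [0, 0, -0.14, 0, 0, 0, 0.005],
  [0, 0, -0.18, 0, 0, 0, 0.005],
  [0.04, 0.01, -0.2, 0, 0, 0, 0.005],
  [0.09, 0.02, -0.2, 0, 0, 0, 0.005],
  [0.14, 0.03, -0.2, -0.05, 0, 0, 0.005],
  [0.19, 0.04, -0.2, -0.15, 0, 0, 0.005],
  [0.24, 0.05, -0.2, -0.25, 0, 0, 0.005],
  [0.29, 0.05, -0.2, -0.313, 0, -0.03, 0.005],
])

```text
time_s: 30.65
ee_pos: [548.7, 19.9, 324.9]
ee_rot: [2.822, 0.006, 1.597]
wrist_force: [1.7, -0.7, -1.1]
gripper_width: 11.2
grip_force: 58.9
```

```bash
python3 r.py -22 10 230 18; python3 r.py -22 10 150 18
```

```text
rack now -24.716164436240366 -41.28835544600986 324.91722222929263
t 30.65 now [548.689   19.9023 324.9172] [2.8218 0.0061 1.5972] w 11.191361523618966 F [ 1.7072 -0.7056 -1.1361]
d(m) [ 0.0519 -0.0275  0.0905] rv [ 0.0056  0.0079 -0.0046]
rack now -24.716164436240366 -41.28835544600986 324.91722222929263
t 30.65 now [548.689   19.9023 324.9172] [2.8218 0.0061 1.5972] w 11.191361523618966 F [ 1.7072 -0.7056 -1.1361]
d(m) [ 0.0524 -0.0527  0.1665] rv [ 0.0056  0.0079 -0.0046]
```

Call:
jog_arm([
  [0.04, -0.01, 0.02, 0, 0.007, -0.005, 0.005],
  [0.052, -0.02, 0.055, 0, 0.007, -0.005, 0.005],
  [0.052, -0.0275, 0.09, 0, 0.007, -0.005, 0.005],
  [0.052, -0.0275, 0.09, 0, 0.007, -0.005, 0.005],
  [0.052, -0.034, 0.11, 0, 0.007, -0.005, 0.005],
  [0.052, -0.04, 0.13, 0, 0.007, -0.005, 0.005],
  [0.052, -0.047, 0.15, 0, 0.007, -0.005, 0.005],
  [0.052, -0.0527, 0.1665, 0, 0.007, -0.005, 0.005],
  [0.052, -0.0527, 0.1665, 0, 0.007, -0.005, 0.005],
  [0.052, -0.0527, 0.1665, 0, 0.007, -0.005, 0.005],
])

```text
time_s: 31.65
ee_pos: [549.7, 68.4, 150.6]
ee_rot: [2.826, 0.002, 1.603]
wrist_force: [0.4, -0.1, -1.1]
gripper_width: 11.4
grip_force: 59.1
```

```bash
python3 r.py -21 10 127 18;python3 r.py -30.5 10 120 18
```

```text
rack now -22.120469532321582 7.150961194730866 150.55942453516764
t 31.65 now [549.6511  68.4016 150.5594] [2.8261 0.0016 1.6035] w 11.401968166388652 F [ 0.3876 -0.1324 -1.0992]
d(m) [ 0.0029 -0.0062  0.0227] rv [0.0013 0.0017 0.    ]
rack now -22.120469532321582 7.150961194730866 150.55942453516764
t 31.65 now [549.6511  68.4016 150.5594] [2.8261 0.0016 1.6035] w 11.401968166388652 F [ 0.3876 -0.1324 -1.0992]
d(m) [ 0.0029 -0.0174  0.0264] rv [0.0013 0.0017 0.    ]
```

Call:
jog_arm([
  [0.003, -0.003, 0.012, 0, 0, 0, 0.005],
  [0.003, -0.0062, 0.0227, 0, 0, 0, 0.005],
  [0.003, -0.0062, 0.0227, 0, 0, 0, 0.005],
  [0.003, -0.0062, 0.0227, 0, 0, 0, 0.005],
  [0.003, -0.01, 0.024, 0, 0, 0, 0.005],
  [0.003, -0.014, 0.0255, 0, 0, 0, 0.005],
  [0.003, -0.0175, 0.0265, 0, 0, 0, 0.005],
  [0.003, -0.0175, 0.0265, 0, 0, 0, 0.005],
  [0.003, -0.0175, 0.0265, 0, 0, 0, 0.005],
  [0.003, -0.0175, 0.0265, 0, 0, 0, 0.005],
])

```text
time_s: 32.65
ee_pos: [543.2, 71.4, 121.3]
ee_rot: [2.82, 0.002, 1.604]
wrist_force: [0.7, -0.2, 18.2]
gripper_width: 11.3
grip_force: 61.6
```

```bash
python3 r.py -29 10 120 18
```

```text
rack now -28.425722372473025 10.374781589880866 121.25811460072053
t 32.65 now [543.2409  71.4111 121.2581] [2.8198 0.0017 1.6041] w 11.285856922756796 F [ 0.707  -0.1904 18.2136]
d(m) [-0.0004 -0.0009  0.001 ] rv [0.0077 0.0016 0.0006]
```

Call:
jog_arm([
  [0, -0.001, -0.001, 0, 0, 0, 0.005],
  [0, -0.001, -0.001, 0, 0, 0, 0.025],
  [0, -0.001, 0, 0, 0, 0, 0.036],
  [0, 0, 0, 0, 0, 0, 0.036],
  [0, 0, -0.03, 0, 0, 0, 0.036],
  [0, 0, -0.07, 0, 0, 0, 0.036],
  [0, 0.01, -0.12, 0.1, 0, 0, 0.036],
  [-0.03, 0, -0.16, 0.2, 0, 0, 0.036],
  [-0.07, -0.02, -0.19, 0.31, 0, 0, 0.036],
  [-0.12, -0.02, -0.19, 0.315, 0, 0, 0.036],
])

```text
time_s: 33.65
ee_pos: [473.9, -19.8, 284.6]
ee_rot: [-3.137, 0.001, 1.607]
wrist_force: [0.4, -0.6, -0.9]
gripper_width: 36.0
grip_force: 0.0
```

```bash
python3 g.py 448 -267 229 0 1.57
```

```text
t 33.65 now [473.9125 -19.7897 284.5697] [-3.137   0.0006  1.6069] w 35.9779103271572 F [ 0.4151 -0.6496 -0.8994]
d(m) [-0.2461 -0.0346  0.0559] rv [-0.0046  0.0007  0.0369]
```

Call:
jog_arm([
  [-0.05, -0.007, 0, 0, 0, 0.01, 0.036],
  [-0.1, -0.014, 0, 0, 0, 0.02, 0.036],
  [-0.15, -0.021, 0, 0, 0, 0.037, 0.036],
  [-0.2, -0.028, 0, 0, 0, 0.037, 0.036],
  [-0.235, -0.035, 0, 0, 0, 0.037, 0.036],
  [-0.246, -0.035, 0.02, 0, 0, 0.037, 0.036],
  [-0.246, -0.035, 0.04, 0, 0, 0.037, 0.036],
  [-0.246, -0.035, 0.055, 0, 0, 0.037, 0.036],
  [-0.246, -0.035, 0.055, 0, 0, 0.037, 0.036],
  [-0.246, -0.035, 0.055, 0, 0, 0.037, 0.036],
])

```text
time_s: 34.65
ee_pos: [447.0, -267.0, 228.9]
ee_rot: [-3.14, 0.001, 1.567]
wrist_force: [-1.1, -0.4, 0.1]
gripper_width: 35.8
grip_force: 0.0
```

```bash
python3 g.py 448 -268 122 0 1.57; python3 - <<'E'
from h import *
im=cv2.imread("pics/top0.png");m=(im.max(2)<45)[240:300,325:420].astype(np.uint8)
n,l,s,c=cv2.connectedComponentsWithStats(m)
for i in range(1,n):
    if s[i,4]>30:
        v,u=np.where(l==i);u=u+325;v=v+240
        print(s[i],[(k,np.round([hit("top",(u[j],v[j]),k)[:2] for j in(u.argmin(),u.argmax(),v.argmin(),v.argmax())],0).tolist()) for k in(0,150)])
im=capture("wrist")
for r in(215,235):
  b=im[r,:,0].astype(int)
  print([(c,b[c]) for c in range(250,310,3)])
p=camera_params("wrist")
for x in(442,454):print(proj("wrist",(x,-270,162),p),proj("wrist",(x,-285,162),p))
E
```

```text
t 34.65 now [ 446.9683 -267.0423  228.8587] [-3.1402  0.0013  1.5671] w 35.82793042980964 F [-1.0725 -0.3779  0.0877]
d(m) [-0.0008  0.0012  0.1069] rv [-0.0014  0.0013 -0.0029]
[  7   8  22  16 161] [(0, [[397.0, -145.0], [423.0, -210.0], [432.0, -185.0], [385.0, -160.0]]), (150, [[403.0, -129.0], [426.0, -187.0], [434.0, -165.0], [393.0, -143.0]])]
[ 60  29  26  23 240] [(0, [[366.0, -309.0], [306.0, -385.0], [369.0, -315.0], [302.0, -376.0]]), (150, [[376.0, -275.0], [323.0, -343.0], [378.0, -280.0], [320.0, -334.0]])]
[(250, np.int64(41)), (253, np.int64(40)), (256, np.int64(39)), (259, np.int64(38)), (262, np.int64(38)), (265, np.int64(36)), (268, np.int64(38)), (271, np.int64(57)), (274, np.int64(110)), (277, np.int64(108)), (280, np.int64(106)), (283, np.int64(104)), (286, np.int64(103)), (289, np.int64(47)), (292, np.int64(37)), (295, np.int64(35)), (298, np.int64(34)), (301, np.int64(35)), (304, np.int64(34)), (307, np.int64(34))]
[(250, np.int64(102)), (253, np.int64(107)), (256, np.int64(109)), (259, np.int64(105)), (262, np.int64(101)), (265, np.int64(93)), (268, np.int64(92)), (271, np.int64(78)), (274, np.int64(115)), (277, np.int64(115)), (280, np.int64(115)), (283, np.int64(114)), (286, np.int64(114)), (289, np.int64(97)), (292, np.int64(95)), (295, np.int64(97)), (298, np.int64(107)), (301, np.int64(107)), (304, np.int64(102)), (307, np.int64(98))]
[271.66850756 226.97422964] [271.91546599 246.54593789]
[288.96170275 226.91673943] [288.79518347 246.48899927]
```

Call:
jog_arm([
  [0, 0.001, 0.04, 0, 0, 0, 0.036],
  [0, 0.001, 0.07, 0, 0, 0, 0.036],
  [0, 0.001, 0.095, 0, 0, 0, 0.036],
  [0, 0.001, 0.107, 0, 0, 0, 0.036],
  [0, 0.001, 0.107, 0, 0, 0, 0.036],
  [0, 0.001, 0.107, 0, 0, 0, 0.005],
  [0, 0.001, 0.107, 0, 0, 0, 0.005],
  [0, 0.001, 0.107, 0, 0, 0, 0.005],
  [0, 0.001, 0.107, 0, 0, 0, 0.005],
  [0, 0.001, 0.107, 0, 0, 0, 0.005],
])

```text
time_s: 35.7
ee_pos: [448.4, -267.8, 122.9]
ee_rot: [3.141, 0.003, 1.567]
wrist_force: [-0.9, 0.2, 8.1]
gripper_width: 11.4
grip_force: 59.3
```

Call:
jog_arm([
  [0, 0, -0.04, 0, 0, 0, 0.005],
  [0, 0, -0.09, 0, 0, 0, 0.005],
  [0, 0, -0.14, 0, 0, 0, 0.005],
  [0, 0, -0.18, 0, 0, 0, 0.005],
  [0.04, 0.02, -0.2, 0, 0, 0, 0.005],
  [0.08, 0.04, -0.2, 0, 0, 0, 0.005],
  [0.12, 0.06, -0.2, -0.05, 0, 0, 0.005],
  [0.16, 0.08, -0.2, -0.15, 0, 0, 0.005],
  [0.2, 0.1, -0.2, -0.25, 0, 0, 0.005],
  [0.24, 0.1, -0.2, -0.313, 0, -0.034, 0.005],
])

```text
time_s: 36.7
ee_pos: [550.1, -25.6, 322.0]
ee_rot: [2.824, 0.006, 1.601]
wrist_force: [0.3, 0.2, -1.3]
gripper_width: 11.7
grip_force: 58.8
```

```bash
python3 r.py -22 -65 230 18; python3 r.py -22 -65 150 18
```

```text
rack now -24.852290998250474 -86.77783488658679 322.0105420997407
t 36.7 now [550.0857 -25.5659 322.0105] [2.8242 0.0065 1.6012] w 11.731471506121744 F [ 0.283   0.1904 -1.2744]
d(m) [ 0.0224 -0.026   0.0881] rv [ 0.0032  0.007  -0.0007]
rack now -24.852290998250474 -86.77783488658679 322.0105420997407
t 36.7 now [550.0857 -25.5659 322.0105] [2.8242 0.0065 1.6012] w 11.731471506121744 F [ 0.283   0.1904 -1.2744]
d(m) [ 0.0229 -0.051   0.1642] rv [ 0.0032  0.007  -0.0007]
```

Call:
jog_arm([
  [0.022, -0.01, 0.03, 0, 0.007, 0, 0.005],
  [0.022, -0.02, 0.06, 0, 0.007, 0, 0.005],
  [0.024, -0.026, 0.088, 0, 0.007, 0, 0.005],
  [0.024, -0.026, 0.088, 0, 0.007, 0, 0.005],
  [0.024, -0.033, 0.11, 0, 0.007, 0, 0.005],
  [0.024, -0.039, 0.13, 0, 0.007, 0, 0.005],
  [0.024, -0.046, 0.15, 0, 0.007, 0, 0.005],
  [0.024, -0.051, 0.164, 0, 0.007, 0, 0.005],
  [0.024, -0.051, 0.164, 0, 0.007, 0, 0.005],
  [0.024, -0.051, 0.164, 0, 0.007, 0, 0.005],
])

```text
time_s: 37.7
ee_pos: [550.9, -4.8, 150.9]
ee_rot: [2.828, 0.0, 1.602]
wrist_force: [0.6, 0.3, -1.2]
gripper_width: 11.2
grip_force: 58.8
```

```bash
python3 r.py -20 -65 125 18;python3 r.py -30 -65 119 18
```

```text
rack now -23.297077316139376 -66.07940917514327 150.86673335239968
t 37.7 now [550.9426  -4.8269 150.8667] [2.8283 0.0004 1.6024] w 11.24459271590029 F [ 0.6276  0.2882 -1.2411]
d(m) [ 0.0011 -0.0048  0.0256] rv [-0.0009  0.0009 -0.0014]
rack now -23.297077316139376 -66.07940917514327 150.86673335239968
t 37.7 now [550.9426  -4.8269 150.8667] [2.8283 0.0004 1.6024] w 11.24459271590029 F [ 0.6276  0.2882 -1.2411]
d(m) [ 0.0011 -0.0162  0.0282] rv [-0.0009  0.0009 -0.0014]
```

Call:
jog_arm([
  [0.001, -0.002, 0.013, 0, 0, 0, 0.005],
  [0.001, -0.0048, 0.0256, 0, 0, 0, 0.005],
  [0.001, -0.0048, 0.0256, 0, 0, 0, 0.005],
  [0.001, -0.0048, 0.0256, 0, 0, 0, 0.005],
  [0.001, -0.008, 0.0265, 0, 0, 0, 0.005],
  [0.001, -0.012, 0.0275, 0, 0, 0, 0.005],
  [0.001, -0.016, 0.028, 0, 0, 0, 0.005],
  [0.001, -0.0165, 0.028, 0, 0, 0, 0.005],
  [0.001, -0.0165, 0.028, 0, 0, 0, 0.005],
  [0.001, -0.0165, 0.028, 0, 0, 0, 0.005],
])

```text
time_s: 38.7
ee_pos: [546.0, -3.8, 119.5]
ee_rot: [2.823, 0.0, 1.603]
wrist_force: [15.7, 2.6, -2.5]
gripper_width: 11.2
grip_force: 59.2
```

```bash
python3 r.py -29 -65 118 18
```

```text
rack now -28.19589763626515 -64.8836586986449 119.49252078451242
t 38.7 now [546.0063  -3.7968 119.4925] [2.8231 0.0001 1.6033] w 11.16494486936706 F [15.7005  2.5722 -2.5042]
d(m) [-0.0001 -0.0012  0.0012] rv [ 0.0044  0.0003 -0.0006]
```

Call:
jog_arm([
  [0, 0.001, 0.002, 0, 0, 0, 0.005],
  [0, 0.001, 0.002, 0, 0, 0, 0.02],
  [0, 0.001, 0.002, 0, 0, 0, 0.036],
  [0, 0, 0, 0, 0, 0, 0.036],
  [0, 0, -0.03, 0, 0, 0, 0.036],
  [0, 0, -0.07, 0, 0, 0, 0.036],
  [0, 0.02, -0.12, 0.1, 0, 0, 0.036],
  [0, 0.04, -0.14, 0.2, 0, 0, 0.036],
  [-0.02, 0.08, -0.14, 0.3, 0, 0, 0.045],
  [-0.05, 0.11, -0.14, 0.315, 0, 0, 0.045],
])

```text
time_s: 39.7
ee_pos: [588.1, -35.8, 278.3]
ee_rot: [3.127, 0.001, 1.604]
wrist_force: [1.2, 0.5, 0.5]
gripper_width: 44.9
grip_force: 0.0
```

```bash
python3 g.py 654 -102 240 0 3.176; python3 - <<'E'
from h import *
im=capture("scene");im2=capture("wrist");cv2.imwrite("pics/s9.png",np.hstack([cv2.resize(im[100:300,150:390],(432,360)),im2[60:420,80:440]]))
E
```

```text
t 39.7 now [588.0782 -35.7546 278.2571] [3.127  0.0007 1.6039] w 44.92204636840178 F [1.1968 0.5187 0.5461]
d(m) [-0.0684  0.0631  0.0392] rv [ 0.0109  0.012  -1.572 ]
```

View pics/s9.png

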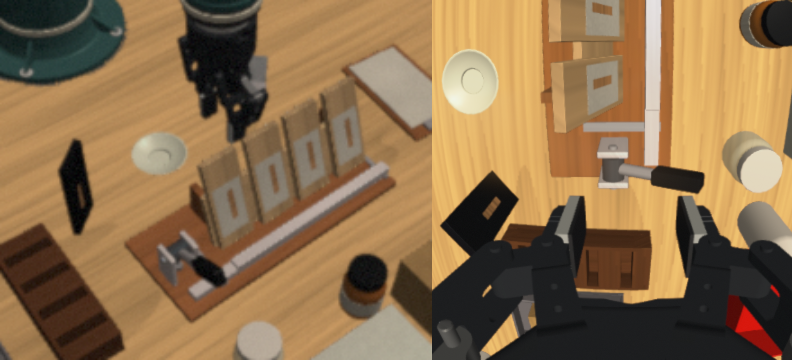

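The scene shows all four boards side by side, leaning on the back with their feet behind the open bar; the block is empty. Now the lever.

Call:
jog_arm([
  [-0.01, 0.01, 0, 0, 0, -0.14, 0.045],
  [-0.02, 0.02, 0, 0, 0, -0.28, 0.045],
  [-0.03, 0.03, 0, 0, 0, -0.42, 0.045],
  [-0.04, 0.04, 0, 0, 0, -0.56, 0.045],
  [-0.05, 0.05, 0, 0, 0, -0.7, 0.045],
  [-0.06, 0.06, 0, 0, 0, -0.84, 0.045],
  [-0.068, 0.063, 0, 0, 0, -0.98, 0.045],
  [-0.068, 0.063, 0.02, 0, 0, -1.12, 0.045],
  [-0.068, 0.063, 0.03, 0, 0, -1.26, 0.045],
  [-0.068, 0.063, 0.038, 0.01, 0.01, -1.4, 0.045],
])

```text
time_s: 40.8
ee_pos: [652.3, -102.1, 238.5]
ee_rot: [3.14, 0.002, 3.008]
wrist_force: [-0.9, 0.4, 0.2]
gripper_width: 44.9
grip_force: 0.0
```

```bash
python3 g.py 654 -101 83 0 3.176
```

```text
t 40.8 now [ 652.306  -102.1284  238.5478] [3.1403 0.0016 3.0079] w 44.89095411109918 F [-0.856   0.3645  0.2446]
d(m) [-0.0013  0.0011  0.1556] rv [ 0.0012  0.0017 -0.1681]
```

Call:
jog_arm([
  [-0.001, 0.001, 0.03, 0, 0, -0.1, 0.045],
  [-0.001, 0.001, 0.07, 0, 0, -0.168, 0.045],
  [-0.001, 0.001, 0.11, 0, 0, -0.168, 0.045],
  [-0.001, 0.001, 0.14, 0, 0, -0.168, 0.045],
  [-0.001, 0.001, 0.156, 0, 0, -0.168, 0.045],
  [-0.001, 0.001, 0.156, 0, 0, -0.168, 0.01],
  [-0.001, 0.001, 0.156, 0, 0, -0.168, 0.01],
  [-0.001, 0.001, 0.156, 0, 0, -0.168, 0.01],
  [-0.001, 0.001, 0.156, 0, 0, -0.168, 0.01],
  [-0.001, 0.001, 0.156, 0, 0, -0.168, 0.01],
])

```text
time_s: 41.8
ee_pos: [654.3, -100.6, 84.1]
ee_rot: [3.14, 0.002, -3.112]
wrist_force: [-3.5, 5.0, -6.6]
gripper_width: 17.2
grip_force: 59.3
```

Call:
jog_arm([
  [0.009, 0, -0.014, 0, 0, 0, 0.01],
  [0.021, 0, -0.0265, 0, 0, 0, 0.01],
  [0.035, 0, -0.036, 0, 0, 0, 0.01],
  [0.0505, 0, -0.0427, 0, 0, 0, 0.01],
  [0.0675, 0, -0.046, 0, 0, 0, 0.01],
  [0.084, 0, -0.046, 0, 0, 0, 0.01],
  [0.1, 0, -0.043, 0, 0, 0, 0.01],
  [0.1165, 0, -0.036, 0, 0, 0, 0.01],
  [0.1365, 0, -0.021, 0, 0, 0, 0.01],
  [0.151, 0, -0.001, 0, 0, 0, 0.01],
])

```text
time_s: 42.8
ee_pos: [504.1, -105.5, 86.9]
ee_rot: [-3.141, 0.008, -3.112]
wrist_force: [2.7, 6.8, 6.9]
gripper_width: 17.0
grip_force: 69.3
```

Call:
jog_arm([
  [0, 0, 0, 0, 0, 0, 0.01],
  [0, 0, 0, 0, 0, 0, 0.045],
  [0, 0, 0, 0, 0, 0, 0.045],
  [0, 0, 0, 0, 0, 0, 0.045],
  [0, 0, -0.05, 0, 0, 0, 0.045],
  [0, 0, -0.1, 0, 0, 0, 0.045],
  [0, 0, -0.15, 0, 0, 0, 0.045],
  [0, -0.04, -0.17, 0, 0, 0, 0.045],
  [0.04, -0.07, -0.17, 0, 0, 0, 0.045],
  [0.08, -0.1, -0.17, 0, 0, 0, 0.045],
])

```text
time_s: 43.8
ee_pos: [426.4, -209.5, 254.3]
ee_rot: [-3.141, 0.004, -3.112]
wrist_force: [0.4, -1.1, 0.4]
gripper_width: 44.8
grip_force: 0.0
```

```bash
python3 - <<'E'
from h import *
im=capture("scene");t=capture("top")
cv2.imwrite("pics/end.png",np.hstack([cv2.resize(im[130:350,80:390],(496,352)),cv2.resize(t[155:285,195:305],(298,352))]))
E
```

```text
(no output)
```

View pics/end.png

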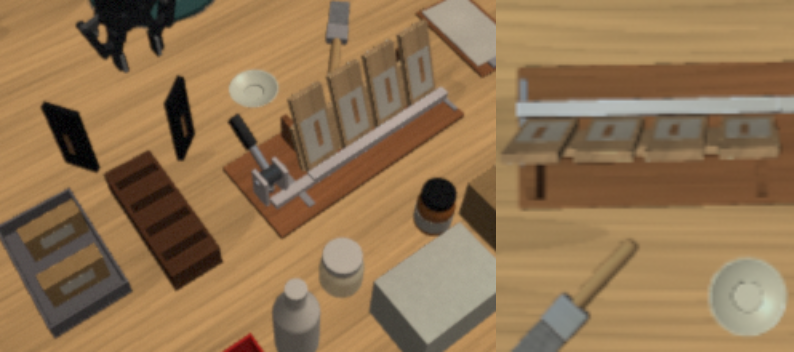

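The final view shows the bar clamped on all four boards' feet, the lever back over, and both cartons in the tray.

```bash
python3 -c "
from workcell import *
print(hand_in())"
```

```text
the job is handed in; nothing more can be done
None
```

The job is handed in, and the last camera view shows it done: both cartons in the tray, all four boards leaning in the rack with their feet clamped, and the lever snapped back (about 44 s of the 210 s used; no score was returned).

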